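# Clamp a jar in the bench shaker

## Task

Get the jar ready for shaking: set it upright on its foot in the shaker's leaning seat, swing the clamp arm over its lid as far as it goes, and screw the round hand nut down (clockwise) until the spring foot presses firmly on the lid, about a third of a turn past the first touch. It is a glass jar, so do not force the nut beyond half a turn past the touch, do not tip the jar, and leave the viscosity cup and the small tin where they stand.

Things in the scene. Friction and masses are not known exactly. Their poses are not given: they have to be found in the camera images.
- jar: Loose glass jar with a screwed tin lid that stays on, 62 mm diameter, 78 mm tall, 0.15 to 0.3 kg; the lid is the top 14 mm, 57 mm diameter. Origin: centre of its underside; z is its axis, upwards. It stands on the bench at first.
- seat (a point): Middle of the round rubber mat on the shaker's carriage; the middle of the jar's underside goes here. z is the clamp's axis, leaning 25 degrees from vertical towards the robot's side; x runs uphill to the threaded stud, y left. A half-round saddle on the low side (-x), inside radius 34 mm, holds the jar: 45 mm tall in the middle, 20 mm at its ends (+y, -y). The uphill side is open.
- grip_post (a point): Middle of the round black grip (18 mm diameter, 14 mm tall, on a 14 mm steel post) that stands up from the free end of the clamp arm, 124 mm from the stud's axis, for moving the arm by hand; it may be pinched or pushed. The post stands 36 mm above the arm's top. The arm is 26 mm wide, its underside is 28 mm above a seated jar's lid when the nut is at 0.
- clamp_arm (a joint): Swing of the clamp arm about the stud's axis, rad: 0 is at its stop with the foot exactly over the seat (the arm points along the seat's -x), positive is swung aside to the left (+y of the seat; clockwise seen from above). It starts 1.25 to 1.75 aside and stays where it is left; about 1 N at the post moves it.
- nut_middle (a point): Centre of the knurled head of the hand nut, on the stud's axis, which is parallel to the seat's z, 95 mm uphill of it. The head is 58 mm in diameter and 26 mm tall (13 mm above and below this point); the arm's top lies 29 mm below this point. The stud sticks out to 23 mm above this point when the nut is at 0, more as the nut goes down. The point goes down with the nut without turning.
- clamp_nut (a joint): Turn of the hand nut, rad, 0 at the top, growing clockwise seen from above (screwing down). It starts between 0.6 and 2.2. One turn lowers nut, arm and foot by 12 mm along the stud (1.91 mm a rad). At 0 the foot is 8 mm above a seated jar's lid, so it touches at about 4.2. The nut turns with a steady 0.16 N m and stays where it is left, also under load.
- foot (a joint): How far the spring foot (34 mm rubber disc under the arm, above the lid) is pushed up into the arm, m: 0 free, 0.010 solid; the spring takes 8 N a mm. Once the foot is on the lid it grows by about 1.5 mm per rad of the nut, as jar and mat give a little.
- viscosity_cup: Bystander: plain grey cone-topped cup, 55 mm diameter, 63 mm tall; origin at the centre of its underside. May have changed places with the jar or the tin.
- tin_quarter: Bystander: small open paint tin, 71 mm diameter, 66 mm tall; origin at the centre of its underside.
Things that resemble listed ones, but are neither listed nor needed, are in the scene too. Leave any brown, purple or turquoise look-alike of the jar alone.

How it is judged:
By the outcome, as a careful person would: the job done as asked, in the order asked, and still so for the second after the job is handed in, with the robot touching nothing.
It also fails if it takes over 72 s, if anything falls off the work surface, if the arm or the gripper's body presses on something with over 40 N, if the wrist force passes 120 N, or if a joint passes its speed limit or range.

## Robot

A 6-joint arm with a two-finger parallel gripper is mounted at the origin on a cart in front of the work surface, level with it; the furniture and walls round the work are solid. World frame = base frame: x ahead of the robot, y to its left, z up, the work surface at z = 0. Lengths are in m, angles in rad, forces in N, time in s.
With the tool pointing down it reaches from about 0.3 to 0.875 m from the base axis. Payload 6.4 kg.
Tool frame: the origin (TCP) lies between the finger pads; the fingertips stand tip_extent ahead of it and the grasp point (between the pads) lies 5 mm behind it (tip_extent is the distance from the TCP to the fingertips, in m); z points along the fingers, y is the direction in which the jaws open and shut (so a half turn about z gives the same grasp; the last joint's range is limited). The gripper opens to 85 mm and grips with 20 to 120 N. Pads are 22 mm wide; open, the fingers measure 114 mm over their backs; the gripper's body (76 mm by 85 mm) begins 54 mm behind the grasp point. The pads swing forward as they close: fully open they stand 13 mm farther back than shut.
Start: joints at [-1.509, 0.181, 1.607, -0, 1.354, -0.206], TCP at [0.152, -0.555, 0.245] pointing down, gripper open.
Joint ranges: [-2.99, 2.99], [-0.89, 2.07], [0.3, 2.58], [-1.14, 4.28], [0, 2.63], [-3.12, 3.12]. Speed limits (rad/s): [2.57, 2.57, 3.01, 3.14, 3.14, 3.14].

## Interface

Orientations are given as a unit quaternion [w, x, y, z].
In Python, from bench import * gives the robot as it stands.
- The arm moves only by the shell command python3 -m jog 'ROWS'. ROWS is JSON, a list of rows, each a list of 3 entries, a list of its own where there are three numbers: the shift along the tool's x, y, z in mm, then the turn, a rotation vector about the tool's x, y, z in rad, then the opening, from 0 (shut) to 1 (fully open). A call has 1 to 20 rows; each row is the pose to reach, as a shift and turn from the pose measured when the call began, along the tool's axes at that moment; what a row does not reach only later rows make up. A row lasts 1/12 s, in which the tool goes at most 41.7 mm and 7.16 degrees, less where a joint would pass 70% of its speed; a pose out of reach is approached as far as the arm can. A call with a gripper value outside its range is refused whole. The fingers move at their own pace and stop on an object; the grip force is fixed at half the most. Time passes only in rows, so rows that repeat a pose let the fingers close. It gives the time, the measured TCP pose, the force and the opening at its end, in the units of the state.
- get_obs(): the state, without advancing time (a new reading comes with each control period).
- camera(name): name is "scene" or "side" or "wrist"; returns (picture, depth): 400x640x3 uint8, red, green, blue; 400x640 float32, m along the optical axis (not along the pixel's ray), 0 where there is no reading.
- get_calibration(name): a dict with "fx", "fy", "cx", "cy" (pixels), "world_from_camera" (4x4, takes a point from camera to world coordinates). Camera axes: x right, y down, z forward; pixel columns grow to the right and rows downward; lengths in m; the calibration is good to about 2 mm. A picture is of the moment at which its call begins: read the wrist's pose just before it. get_calibration takes no time and is no camera call; for the wrist camera it gives the pose at the moment of the call.
- hand_in(): hands the job in, once; it reports no verdict.
The state is a dict: "time_s": time; "q": joint angles; "dq": joint speeds; "joint_efforts": joint torques, N m; "eef_pos": TCP position; "eef_rot": TCP orientation; "wrist_force": force on the tool from outside, world axes, zero at the start; "torque": the same for the moment, N m; "opening": opening from 0.0 (shut) to 1.0 (fully open).
Only numpy, scipy, OpenCV 4.12 (cv2) and the standard library are available. Lean on these libraries where they do the work, as an engineer would, in place of code of your own. Each camera call takes 0.05 s, during which the arm holds its last target.

## Working session

There is one attempt and no reset: what is moved stays moved. The work goes in short steps, Python scripts to look and compute and a shell command to move; the robot and the scene stay as the last step left them, time stands still between calls to the robot, and variables do not carry over. Pictures are saved under pics/ and viewed, and the job is handed in when it is done.

```bash
ls; mkdir -p pics; cat > h.py <<'E'
from bench import *
import numpy as np, cv2
from scipy.spatial.transform import Rotation as R
def snap(n,f):
    c=get_calibration(n); p,d=camera(n)
    cv2.imwrite(f'pics/{f}.png',p[:,:,::-1]); np.savez(f'pics/{f}.npz',p=p,d=d,T=c['world_from_camera'],K=[c['fx'],c['fy'],c['cx'],c['cy']])
def load(f):
    z=np.load(f'pics/{f}.npz'); return z['p'],z['d'],z['T'],z['K']
def pts(f):
    p,d,T,K=load(f); v,u=np.mgrid[:400,:640]
    c=np.stack([(u-K[2])/K[0]*d,(v-K[3])/K[1]*d,d],-1)
    return c@T[:3,:3].T+T[:3,3]
E
python3 - <<'E'
from h import *
o=get_obs(); print(o)
for n in ['scene','side','wrist']: snap(n,n+'0'); print(get_calibration(n))
E
```

```text
pics
{'time_s': 0.0, 'q': array([-1.50932160e+00,  1.81547352e-01,  1.60796907e+00,  1.40123385e-06,
        1.35378826e+00, -2.06300495e-01]), 'dq': array([ 0.00013767,  0.00029347,  0.00155381, -0.00092442,  0.00044315,
        0.00148995]), 'joint_efforts': array([-3.28757123e-04, -4.44872940e+01, -3.51339376e+01, -3.40917186e-04,
        9.09320806e-03,  9.37239832e-06]), 'eef_pos': array([ 0.15212253, -0.55398714,  0.24439939]), 'eef_rot': array([-8.53720633e-04,  9.91050092e-01,  1.33487761e-01,  6.26145082e-05]), 'wrist_force': array([-0.70388414, -0.17891707,  0.25121042]), 'torque': array([-0.03296206, -0.06681451,  0.04199693]), 'opening': 1.003286524892305}
{'fx': 392.64904671603017, 'fy': 392.64904671603017, 'cx': 324.628184561301, 'cy': 202.0515663974618, 'world_from_camera': array([[ 1.09128499e-02,  8.10274041e-01, -5.85949562e-01,
         1.04544430e+00],
       [ 9.99834759e-01, -3.22228365e-04,  1.81755463e-02,
        -1.38357401e-01],
       [ 1.45383638e-02, -5.86051086e-01, -8.10143667e-01,
         8.59546998e-01],
       [ 0.00000000e+00,  0.00000000e+00,  0.00000000e+00,
         1.00000000e+00]])}
{'fx': 362.1720081932955, 'fy': 362.1720081932955, 'cx': 315.8716901947031, 'cy': 200.03988057027018, 'world_from_camera': array([[ 0.39969913,  0.8074096 , -0.43397044,  0.95731869],
       [ 0.91664508, -0.352868  ,  0.18773912, -0.30711741],
       [-0.00155191, -0.47283603, -0.88114907,  0.97030072],
       [ 0.        ,  0.        ,  0.        ,  1.        ]])}
{'fx': 328.55158219854474, 'fy': 328.55158219854474, 'cx': 323.00195397036026, 'cy': 198.00454206831535, 'world_from_camera': array([[ 0.26373443, -0.92726009, -0.26576845,  0.21946786],
       [-0.96459469, -0.2538429 , -0.0715602 , -0.53592575],
       [-0.00110852,  0.27523172, -0.96137728,  0.37494182],
       [ 0.        ,  0.        ,  0.        ,  1.        ]])}
```

View pics/scene0.png

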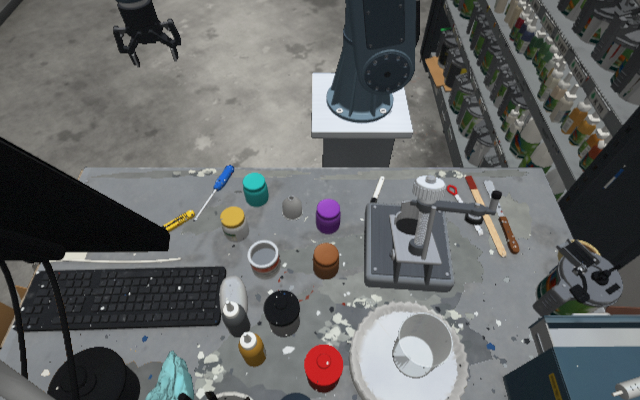

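View pics/side0.png

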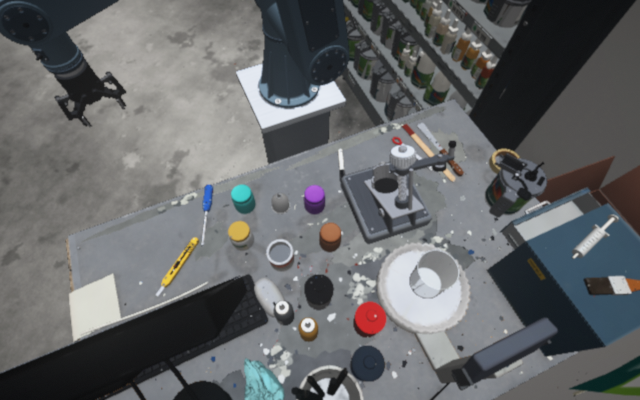

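View pics/wrist0.png

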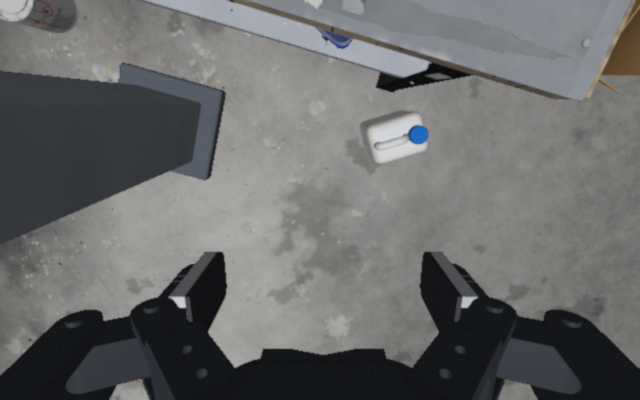

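The yellow-lidded glass jar stands at scene (234,222), with the cup at (292,206) and the open tin at (263,255). The shaker is at about (410,240), its nut at (430,186) and the grip post at (495,200), swung to the left. Next I'll measure all of these.

```bash
python3 - <<'E'
from h import *
for f in ['scene0','side0']:
    p,d,T,K=load(f); P=pts(f); h=cv2.cvtColor(p,cv2.COLOR_RGB2HSV)
    print(f)
    # yellow lid
    m=((h[...,0]>15)&(h[...,0]<32)&(h[...,1]>120)&(h[...,2]>90)&(P[...,2]>0.068)&(P[...,2]<0.09)&(d>0)).astype(np.uint8)
    n,l,s,c=cv2.connectedComponentsWithStats(m)
    for i in range(1,n):
        if s[i,4]>30:
            q=P[l==i]; print(c[i],s[i,4],q.mean(0),q.min(0),q.max(0),np.median(q[:,2]))
            t=q[q[:,2]>0.074]; print('top ext centre',(t.min(0)+t.max(0))/2,np.ptp(t,axis=0))
x0,y0,w,hh=350,160,180,140
p=cv2.imread('pics/scene0.png')[y0:y0+hh,x0:x0+w]; cv2.imwrite('pics/zs.png',cv2.resize(p,None,fx=4,fy=4,interpolation=cv2.INTER_CUBIC))
p=cv2.imread('pics/side0.png')[120:250,330:480]; cv2.imwrite('pics/zd.png',cv2.resize(p,None,fx=4.5,fy=4.5,interpolation=cv2.INTER_CUBIC))
E
```

```text
scene0
[231.744      216.49066667] 375 [ 0.52061167 -0.34340893  0.07528405] [ 0.49045333 -0.37201304  0.0684302 ] [ 0.54849855 -0.31628814  0.07894326] 0.07526611480155088
top ext centre [ 0.52041339 -0.34360052  0.07647301] [0.05617032 0.05462477 0.0049405 ]
[252.37647059 348.50588235] 170 [ 0.83073993 -0.26291955  0.08485721] [ 0.8022351  -0.28988944  0.07399799] [ 0.84433619 -0.24630977  0.08991213] 0.08517140383378669
top ext centre [ 0.82328565 -0.2680996   0.08218471] [0.04210109 0.04357967 0.01545484]
side0
[238.69230769 230.80769231] 312 [ 0.52018255 -0.34353555  0.07693252] [ 0.49170907 -0.3704025   0.07088736] [ 0.54826196 -0.31717635  0.0821475 ] 0.07686943922285144
top ext centre [ 0.51998551 -0.34324456  0.07807968] [0.0565529  0.05213642 0.00813564]
[310.33333333 331.4       ] 60 [ 0.83363518 -0.26864002  0.08620631] [ 0.81798621 -0.29163683  0.07895457] [ 0.84310675 -0.24899575  0.08990616] 0.08669779058406307
top ext centre [ 0.83054648 -0.27031629  0.08443037] [0.02512054 0.04264108 0.01095159]
```

View pics/zs.png

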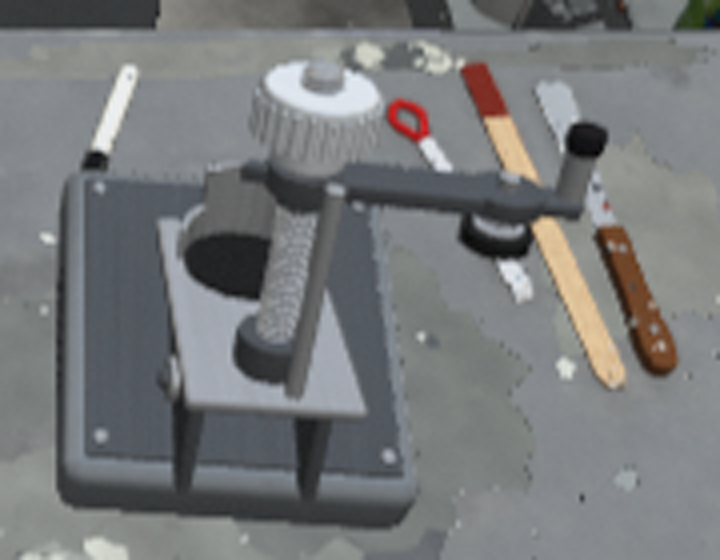

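View pics/zd.png

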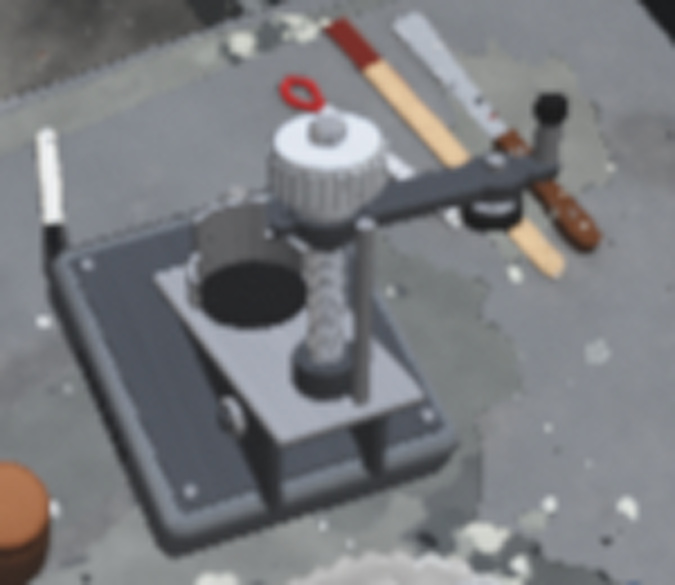

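Both views put the jar at about (0.520,-0.3435). Next is the shaker frame, using the plate plane, the mat, the nut's white top and the grip.

```bash
cat > sh.py <<'E'
from h import *
for f,pb,nb in [('scene0',(385,205,450,262),(405,165,455,205)),('side0',(360,175,425,220),(385,140,420,172))]:
    p,d,T,K=load(f); P=pts(f); h=cv2.cvtColor(p,cv2.COLOR_RGB2HSV)
    g=(np.arange(400)[:,None]>=0)&(np.arange(640)[None]>=0)
    def box(b):
        m=np.zeros((400,640),bool); m[b[1]:b[3],b[0]:b[2]]=1; return m&(d>0)
    # plate plane by ransac with constraint lean 25
    Q=P[box(pb)]; rng=np.random.default_rng(0); best=0
    for _ in range(4000):
        a=Q[rng.choice(len(Q),3,False)]; n=np.cross(a[1]-a[0],a[2]-a[0]); L=np.linalg.norm(n)
        if L<2e-4: continue
        n/=L; n*=np.sign(n[2])
        if abs(np.degrees(np.arccos(n[2]))-25)>4: continue
        k=abs((Q-a[0])@n)<0.002
        if k.sum()>best: best=k.sum(); B=k
    c=Q[B].mean(0); n=np.linalg.svd(Q[B]-c)[2][2]; n*=np.sign(n[2])
    print(f,'plate',best,c,n,'lean',np.degrees(np.arccos(n[2])),'yaw of uphill',np.degrees(np.arctan2(-n[1],-n[0])))
    # nut top
    m=box(nb)&(h[...,2]>200)&(h[...,1]<40)
    q=P[m]; print('nut white',m.sum(),q.mean(0),np.argwhere(m).mean(0)[::-1])
    c2=np.median(q,0)
    q2=q[abs((q-c2)@n)<0.004]; print(' on plane ',len(q2),q2.mean(0),'height over plate',(q2.mean(0)-c)@n)
    mm=box((max(pb[0]-10,0),150,540,240) if f=='scene0' else (425,130,470,180))&(h[...,2]<45)&(P[...,2]>0.12)
    k,l,s,ce=cv2.connectedComponentsWithStats(mm.astype(np.uint8))
    for i in range(1,k):
        if s[i,4]>8: print('dark',ce[i],s[i,4],P[l==i].mean(0),P[l==i].min(0),P[l==i].max(0))
E
python3 sh.py
```

```text
scene0 plate 1105 [0.60889018 0.06221045 0.1184309 ] [-0.4071906   0.02486478  0.91300469] lean 24.07606353275368 yaw of uphill -3.4943837075645425
nut white 208 [0.56360758 0.08595898 0.26121957] [431.30288462 182.14423077]
 on plane  190 [0.58608355 0.07354031 0.28593643] height over plate 0.1625016948403424
dark [496.03225806 194.77419355] 62 [0.61040954 0.19337004 0.28096784] [0.60111851 0.18746936 0.27272269] [0.61624139 0.20092835 0.28661256]
dark [472.47435897 220.14102564] 78 [0.63396769 0.15980164 0.23111644] [0.61442292 0.1480236  0.22329888] [0.6419972  0.17974731 0.23700588]
side0 plate 783 [0.60864381 0.06179944 0.12033693] [-0.40456259  0.01323663  0.91441451] lean 23.877283396634326 yaw of uphill -1.8739566526184193
nut white 187 [0.56626159 0.09545084 0.25105305] [403.62566845 151.64705882]
 on plane  163 [0.58524971 0.07166694 0.28729378] height over plate 0.16226276103001183
dark [451.85714286 144.21428571] 28 [0.61041777 0.19095977 0.28316058] [0.60409501 0.18685558 0.27703601] [0.61470217 0.19688961 0.28850843]
dark [437.69230769 168.61538462] 26 [0.63312001 0.15484249 0.23292353] [0.62030831 0.1460938  0.22813815] [0.64029871 0.1677744  0.23764498]
```

```bash
cat > rect.py <<'E'
from h import *
import sys
out=[]
for f in (sys.argv[1:] or ['scene0','side0']):
    p,d,T,K=load(f); P=pts(f)
    c=np.array([0.6088,0.062,0.1194]); yaw=np.radians(-2.7); a=np.radians(25)
    ux=np.array([np.cos(yaw)*np.cos(a),np.sin(yaw)*np.cos(a),np.sin(a)]); uy=np.array([-np.sin(yaw),np.cos(yaw),0]); uz=np.cross(ux,uy)
    L=np.stack([(P-c)@ux,(P-c)@uy,(P-c)@uz],-1)
    np.save(f'pics/L_{f}.npy',L)
    # rectified images on plane z=0 , +-120mm, 0.5 mm/px  (u: y left-> image left ; v: x up)
    g=np.linspace(-.13,.13,521); X,Y=np.meshgrid(g[::-1],g[::-1],indexing='ij')
    for z in ([0.0]):
        W=c+X[...,None]*ux+Y[...,None]*uy+z*uz
        C=(W-T[:3,3])@T[:3,:3]
        im=cv2.remap(p,(C[...,0]/C[...,2]*K[0]+K[2]).astype(np.float32),(C[...,1]/C[...,2]*K[1]+K[3]).astype(np.float32),cv2.INTER_LINEAR)
        for k in range(-120,121,20):
            i=int((0.13-k/1000)/.0005); im[i,::8]=(255,0,0); im[::8,i]=(0,255,0)
        out.append(im[:,:,::-1])
cv2.imwrite('pics/rect_%s.png'%f,cv2.resize(np.hstack(out),None,fx=.76 if len(out)>1 else 1,fy=.76 if len(out)>1 else 1))
E
python3 rect.py; ls pics
```

```text
L_scene0.npy
L_side0.npy
rect_side0.png
scene0.npz
scene0.png
side0.npz
side0.png
wrist0.npz
wrist0.png
zd.png
zs.png
```

View pics/rect_side0.png

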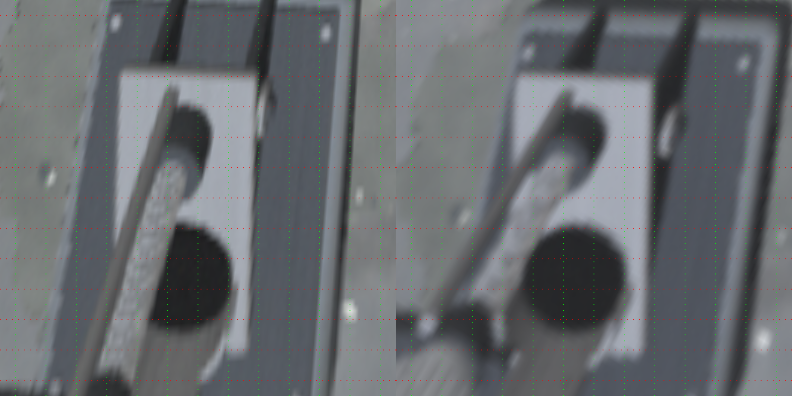

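The rectified plate view (side, right half) shows the mat as a full disc at about (575,277), with the plate edges tilted about 1.6° from my yaw guess. I'll fit both numerically.

```bash
cat > fit.py <<'E'
from h import *
yaw0=float(__import__('sys').argv[1])
for f in ['scene0','side0']:
    p,d,T,K=load(f)
    c=np.array([0.6088,0.062,0.1194]); yaw=np.radians(yaw0); a=np.radians(25)
    ux=np.array([np.cos(yaw)*np.cos(a),np.sin(yaw)*np.cos(a),np.sin(a)]); uy=np.array([-np.sin(yaw),np.cos(yaw),0]); uz=np.cross(ux,uy)
    g=np.linspace(-.13,.13,521); X,Y=np.meshgrid(g[::-1],g[::-1],indexing='ij')
    W=c+X[...,None]*ux+Y[...,None]*uy; C=(W-T[:3,3])@T[:3,:3]
    im=cv2.remap(p,(C[...,0]/C[...,2]*K[0]+K[2]).astype(np.float32),(C[...,1]/C[...,2]*K[1]+K[3]).astype(np.float32),cv2.INTER_LINEAR)
    gr=cv2.cvtColor(im,cv2.COLOR_RGB2GRAY).astype(float)
    # right edge: for rows x in 0.07..-0.06 find bright->dark crossing
    xs,es=[],[]
    for i in range(520):
        x=g[::-1][i]
        if not(-0.07<x<0.075): continue
        row=gr[i]; 
        j=np.where((row[:-1]>120)&(row[1:]<=120))[0]
        j=[k for k in j if 290<k<360]
        if j: xs.append(x); es.append(g[::-1][j[-1]])
    xs=np.array(xs);es=np.array(es); 
    k=np.ones(len(xs),bool)
    for _ in range(6):
        A=np.polyfit(xs[k],es[k],1); k=abs(np.polyval(A,xs)-es)<0.0015
    print(f,'edge',A,k.sum(),len(k),'extra yaw',np.degrees(np.arctan(A[0])))
    # mat
    m=((gr<62)).astype(np.uint8); m[:int(.5*521)]=0
    n,l,s,ce=cv2.connectedComponentsWithStats(m); 
    i=[i for i in range(1,n) if s[i,4]>3000]
    for i in i:
        q=np.argwhere(l==i); y=.13-q[:,1]*.0005; x=.13-q[:,0]*.0005
        print('mat',s[i,4],'x',x.min(),x.max(),'y',y.min(),y.max(), s[i,4]*.25e-6)
        cn=max(cv2.findContours((l==i).astype(np.uint8),0,1)[0],key=len)[:,0]; (cx,cy),r=cv2.minEnclosingCircle(cn); print('circ',.13-cy*.0005,.13-cx*.0005,r*.0005, 'world',c+(.13-cy*.0005)*ux+(.13-cx*.0005)*uy)
    cv2.imwrite(f'pics/r_{f}_{yaw0}.png',im[:,:,::-1])
E
python3 fit.py -2.7; python3 fit.py -4.3
```

```text
scene0 edge [-0.031637  -0.0354652] 235 289 extra yaw -1.8120621720686667
mat 10590 x -0.088 -0.017999999999999988 y -0.02099999999999999 0.0315 0.0026474999999999997
circ -0.05309451293945314 0.011894874572753913 0.03514568328857422 world [0.56129377 0.07614843 0.09696129]
side0 edge [-0.03032653 -0.03549887] 266 289 extra yaw -1.7370498397461358
mat 13988 x -0.0875 -0.02049999999999999 y -0.01899999999999999 0.0485 0.0034969999999999997
circ -0.05392416381835938 0.015289329528808598 0.03533806228637695 world [0.56070259 0.07957454 0.09661066]
scene0 edge [-0.00551165 -0.03554912] 234 289 extra yaw -0.3157911312659757
mat 10637 x -0.0885 -0.01849999999999999 y -0.022499999999999992 0.0295 0.0026592499999999997
circ -0.05374999999999999 0.009750000000000009 0.0355194091796875 world [0.56095412 0.07537507 0.09668427]
side0 edge [-0.00488393 -0.03568369] 248 289 extra yaw -0.27982630127820923
mat 14103 x -0.088 -0.02099999999999999 y -0.02049999999999999 0.047 0.00352575
circ -0.05386363220214843 0.01431818389892578 0.035809604644775395 world [0.56119394 0.07993812 0.09663625]
```

View pics/r_side0_-4.3.png

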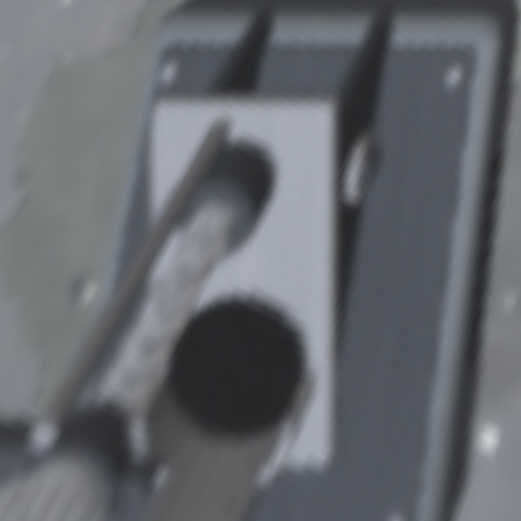

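```bash
cat > fit2.py <<'E'
from h import *
yaw=np.radians(-4.6); a=np.radians(25)
ux=np.array([np.cos(yaw)*np.cos(a),np.sin(yaw)*np.cos(a),np.sin(a)]); uy=np.array([-np.sin(yaw),np.cos(yaw),0]); uz=np.cross(ux,uy)
c=np.array([0.6088,0.062,0.1194]); g=np.linspace(-.13,.13,521); X,Y=np.meshgrid(g[::-1],g[::-1],indexing='ij')
def rect(f,z):
    p,d,T,K=load(f); W=c+X[...,None]*ux+Y[...,None]*uy+z*uz; C=(W-T[:3,3])@T[:3,:3]
    u=(C[...,0]/C[...,2]*K[0]+K[2]).astype(np.float32);v=(C[...,1]/C[...,2]*K[1]+K[3]).astype(np.float32)
    return cv2.remap(p,u,v,1)
ims=[]
for f in ['scene0','side0']:
    p,d,T,K=load(f); P=pts(f); L=np.stack([(P-c)@ux,(P-c)@uy,(P-c)@uz],-1)
    gr=cv2.cvtColor(p,cv2.COLOR_RGB2GRAY)
    m=(d>0)&(gr<55)&(abs(L[...,0]+.053)<.022)&(abs(L[...,1]-.012)<.022)&(abs(L[...,2])<.02)
    print(f,'mat z',np.median(L[m][:,2]),m.sum())
    pl=(d>0)&(gr>120)&(abs(L[...,0])<.07)&(abs(L[...,1]-.01)<.045)&(abs(L[...,2])<.008); print(' plate z',np.median(L[pl][:,2]),pl.sum())
    w=(d>0)&(gr>190)&(abs(L[...,0]-.04)<.05)&(abs(L[...,1]-.01)<.05)&(abs(L[...,2]-.16)<.02); q=L[w]; print(' nuttop z',np.median(q[:,2]),w.sum(),(q.min(0)+q.max(0))/2,np.ptp(q,axis=0),np.median(q,0))
    st=(d>0)&(abs(L[...,0]-.04)<.04)&(abs(L[...,1]-.01)<.03)&(L[...,2]>.168)&(L[...,2]<.2); q=L[st]; print(' stud',st.sum(),q.mean(0) if len(q) else 0,q.max(0) if len(q) else 0)
    bk=(d>0)&(gr<45)&(L[...,2]>.13)&(L[...,1]>.1)&(L[...,1]<.16); q=L[bk]; print(' grip',bk.sum(),q.mean(0),(q.min(0)+q.max(0))/2,np.ptp(q,axis=0))
    ims.append(rect(f,.160)[:,:,::-1])
im=np.hstack(ims)
for k in range(-120,121,20):
    i=int((0.13-k/1000)/.0005); im[i,::6]=(0,0,255); im[::6,i]=(0,255,0); im[::6,i+521]=(0,255,0)
cv2.imwrite('pics/nut.png',cv2.resize(im,None,fx=.76,fy=.76))
E
python3 fit2.py
```

```text
scene0 mat z 0.0010094967846389102 142
 plate z -0.0016460239027037149 717
 nuttop z 0.16089023463278843 195 [0.04535266 0.01062318 0.16077536] [0.05131683 0.05045848 0.00321583] [0.05118004 0.00761448 0.16089023]
 stud 42 [0.04674467 0.00893917 0.17032209] [0.05472068 0.01789295 0.17233641]
 grip 63 [0.06011443 0.13097755 0.15021869] [0.05835449 0.13187188 0.14926797] [0.01374205 0.01399106 0.01254583]
side0 mat z 0.0025505580170379454 148
 plate z -0.00014452449084586546 499
 nuttop z 0.16241113561281711 163 [0.04528831 0.00955102 0.16212794] [0.05289632 0.05043872 0.00572819] [0.05153587 0.00618185 0.16241114]
 stud 36 [0.04734697 0.00708979 0.17159831] [0.05416862 0.01637884 0.17477526]
 grip 30 [0.06116455 0.12878265 0.15213707] [0.06032006 0.13023721 0.15103467] [0.00904264 0.01161976 0.01119977]
```

View pics/nut.png

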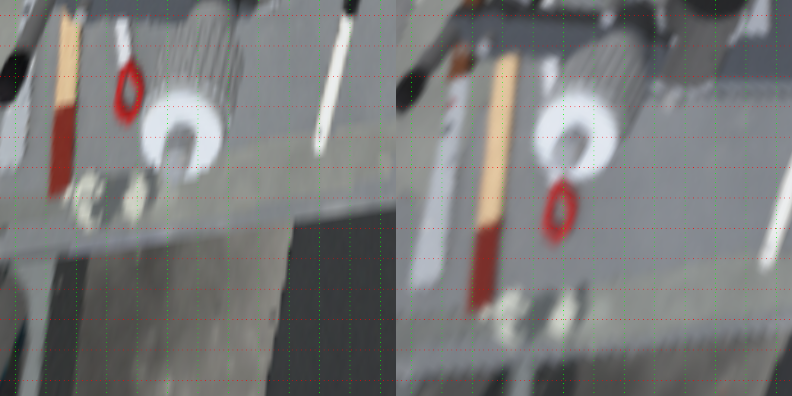

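```bash
cat >> h.py <<'E'
yaw=np.radians(-4.6); al=np.radians(25)
ux=np.array([np.cos(yaw)*np.cos(al),np.sin(yaw)*np.cos(al),np.sin(al)]); uy=np.array([-np.sin(yaw),np.cos(yaw),0]); uz=np.cross(ux,uy)
c0=np.array([0.6088,0.062,0.1194])
seat=c0-.0548*ux+.0113*uy+.0018*uz
nutm=seat+.095*ux+.1465*uz
def S(x,y,z): return seat+x*ux+y*uy+z*uz
def tool(zdir,xdir):
    z=np.array(zdir,float); z/=np.linalg.norm(z); x=np.array(xdir,float); x-=z*(x@z); x/=np.linalg.norm(x); return np.stack([x,np.cross(z,x),z],1)
def rel(pos,Rm,show=True):
    o=get_obs(); q=o['eef_rot']; R0=R.from_quat([q[1],q[2],q[3],q[0]]).as_matrix()
    s=R0.T@(np.array(pos)-o['eef_pos'])*1000; r=R.from_matrix(R0.T@Rm).as_rotvec()
    print('shift',s.round(1),'rot',r.round(3),'rows>=',max(np.linalg.norm(s)/41.7,np.degrees(np.linalg.norm(r))/7.16).round(1)); return s,r
def cur():
    o=get_obs(); q=o['eef_rot']; return np.array(o['eef_pos']),R.from_quat([q[1],q[2],q[3],q[0]]).as_matrix(),o
E
python3 - <<'E'
from h import *
import bench
print([x for x in dir(bench) if x[0]!='_'])
print('seat',seat,'nut',nutm,'uz',uz)
try: print(tip_extent)
except Exception as e: print(e)
P=pts('scene0');p=load('scene0')[0];S0=P
for n,(x,y) in dict(cup=(292,206),tin=(263,255),teal=(255,188),purple=(328,215),brown=(326,260)).items():
    b=P[y-25:y+26,x-25:x+26].reshape(-1,3); b=b[(b[:,2]>.03)&(b[:,2]<.12)]
    print(n,b.min(0).round(3),b.max(0).round(3))
p,d,T,K=load('scene0'); cv2.imwrite('pics/zj.png',cv2.resize(cv2.imread('pics/scene0.png')[165:285,195:345],None,fx=5,fy=5,interpolation=2))
E
```

```text
['MotionError', 'camera', 'get_calibration', 'get_obs', 'hand_in', 'tip_extent']
seat [0.5594423  0.07730774 0.09787187] nut [0.58355006 0.07536808 0.2707947 ] uz [-0.42125696  0.03389353  0.90630779]
0.014
cup [ 0.411 -0.272  0.03 ] [ 0.513 -0.14   0.079]
tin [ 0.535 -0.332  0.03 ] [ 0.65  -0.228  0.068]
teal [ 0.384 -0.351  0.03 ] [ 0.512 -0.271  0.079]
purple [ 0.467 -0.142  0.03 ] [ 0.529 -0.082  0.081]
brown [ 0.593 -0.151  0.03 ] [ 0.653 -0.091  0.079]
```

View pics/zj.png

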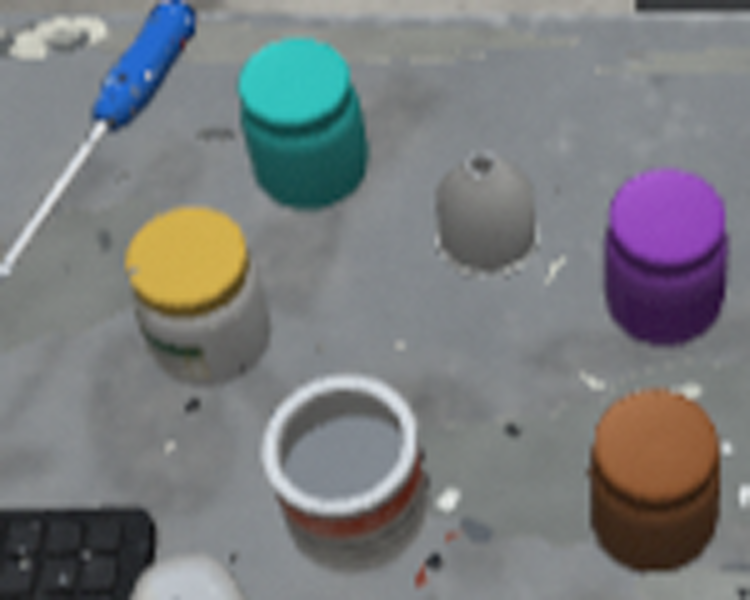

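```bash
python3 - <<'E'
from h import *
P=np.concatenate([pts('scene0').reshape(-1,3),pts('side0').reshape(-1,3)])
m=(P[:,0]>.25)&(P[:,0]<.75)&(P[:,1]<.3)&(P[:,1]>-.9)&(P[:,2]>.12)
q=P[m]; 
H,xe,ye=np.histogram2d(q[:,0],q[:,1],bins=[np.arange(.25,.76,.05),np.arange(-.9,.31,.1)]); print(H.astype(int))
rel([.52,-.3435,.18],tool([0,0,-1],[-1,0,0]))
E
```

```text
[[   0    0    0    0    0    0    0    0 5346 4693    0    0]
 [   0    0    0    0    0    0    0    0    0    0    0    0]
 [   0    0    0    0    0    0    0    0    0    0    0    0]
 [   0    0    0    0    0    0    0    0    0    0    0    0]
 [   0    0    0    0    0    0    0    0    0    0    0    0]
 [   0    0    0    0    0    0    0    0    0   91    3    0]
 [   0    0    0    0    0    0    0    0    0  674   31    0]
 [   0    0    0    0    0    0    0    0    0 2205 1459   10]
 [   0    0    0    0    0    0    0    0    0 1034  121    0]
 [   0    0    0    0    2   14    1    0    0    0    0    0]]
shift [ 410.4 -105.6   64.8] rot [ 0.000e+00 -2.000e-03 -2.874e+00] rows>= 23.0
```

```bash
python3 -m jog '[[[200,-50,30],[0,0,-1.4],1],[[410,-106,65],[0,0,-2.87],1],[[410,-106,65],[0,0,-2.87],1],[[410,-106,65],[0,0,-2.87],1],[[410,-106,65],[0,0,-2.87],1],[[410,-106,65],[0,0,-2.87],1],[[410,-106,65],[0,0,-2.87],1],[[410,-106,65],[0,0,-2.87],1],[[410,-106,65],[0,0,-2.87],1],[[410,-106,65],[0,0,-2.87],1],[[410,-106,65],[0,0,-2.87],1],[[410,-106,65],[0,0,-2.87],1],[[410,-106,65],[0,0,-2.87],1],[[410,-106,65],[0,0,-2.87],1],[[410,-106,65],[0,0,-2.87],1],[[410,-106,65],[0,0,-2.87],1],[[410,-106,65],[0,0,-2.87],1],[[410,-106,65],[0,0,-2.87],1],[[410,-106,65],[0,0,-2.87],1],[[410,-106,65],[0,0,-2.87],1]]'
python3 - <<'E'
from h import *
print(get_obs()['q'])
rel([.52,-.3435,.18],tool([0,0,-1],[-1,0,0]))
E
```

```text
time_s: 1.82
eef_pos: [0.5193, -0.3431, 0.1794]
eef_rot: [-0.0, 0.183, 0.983, 0.001]
wrist_force: [0.3, 0.4, 0.4]
opening: 1.001
[-7.74774818e-01  3.47229280e-01  1.53954655e+00  1.08573671e-03
  1.25644010e+00 -1.97833705e+00]
shift [-0.8 -0.1 -0.6] rot [ 0.002 -0.001 -0.368] rows>= 2.9
```

```bash
python3 -m jog '[[[-1,0,0],[0,0,-0.12],1],[[-1,0,0],[0,0,-0.25],1],[[-1,0,0],[0,0,-0.368],1],[[-1,0,0],[0,0,-0.368],1],[[-1,0,0],[0,0,-0.368],1]]'
python3 - <<'E'
from h import *
snap('wrist','w1')
p,d,T,K=load('w1');P=pts('w1');h=cv2.cvtColor(p,cv2.COLOR_RGB2HSV)
m=((h[...,0]>15)&(h[...,0]<32)&(h[...,1]>120)&(h[...,2]>90)&(P[...,2]>0.074)&(P[...,2]<0.09)&(d>0))
q=P[m];print(m.sum(),(q.min(0)+q.max(0))/2,np.ptp(q,axis=0),np.median(q[:,2]))
rel([.52,-.3435,.046],tool([0,0,-1],[-1,0,0]))
E
```

```text
time_s: 2.23
eef_pos: [0.5201, -0.3433, 0.1791]
eef_rot: [-0.0, 0.002, 1.0, 0.001]
wrist_force: [0.7, 0.1, 0.7]
opening: 1.001
4412 [ 0.51667353 -0.34473656  0.07773726] [0.0556982  0.05577831 0.00735652] 0.07882556056882292
shift [ -0.   -0.5 133.1] rot [ 0.002 -0.001 -0.004] rows>= 3.2
```

View pics/w1.png

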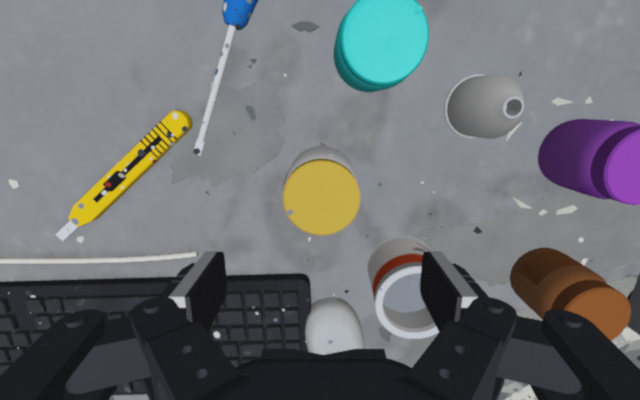

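The yellow lid is at (322,197), centred between the open fingers, with nothing else close. I'll go straight down and grip.

```bash
python3 -m jog '[[[2,1,40],[0,0,0],1],[[2,1,80],[0,0,0],1],[[2,1,110],[0,0,0],1],[[2,1,133],[0,0,0],1],[[2,1,133],[0,0,0],1],[[2,1,133],[0,0,0],1],[[2,1,133],[0,0,0],0],[[2,1,133],[0,0,0],0],[[2,1,133],[0,0,0],0],[[2,1,133],[0,0,0],0],[[2,1,133],[0,0,0],0],[[2,1,133],[0,0,0],0],[[2,1,133],[0,0,0],0]]'
python3 -m jog '[[[0,0,-30],[0,0,0],0],[[0,0,-70],[0,0,0],0],[[0,0,-110],[0,0,0],0],[[0,0,-150],[0,0,0],0],[[0,0,-150],[0,0,0],0]]'
python3 - <<'E'
from h import *
snap('wrist','w2')
p,d,T,K=load('w2');P=pts('w2');h=cv2.cvtColor(p,cv2.COLOR_RGB2HSV)
pos,Rm,o=cur(); print(o['wrist_force'],pos)
m=((h[...,0]>15)&(h[...,0]<32)&(h[...,1]>120)&(h[...,2]>90)&(d>0)&(d<.3))
q=(P[m]-pos)@Rm; 
q=q[abs(q[:,2]-np.median(q[:,2]))<.004]
print(len(q),(q.min(0)+q.max(0))/2,np.ptp(q,axis=0),np.median(q,0))
E
```

```text
time_s: 3.37
eef_pos: [0.5197, -0.3437, 0.0495]
eef_rot: [0.002, 0.002, 1.0, -0.001]
wrist_force: [-1.1, 0.5, 5.6]
opening: 0.689
time_s: 3.78
eef_pos: [0.5233, -0.3471, 0.2116]
eef_rot: [0.008, 0.002, 1.0, -0.007]
wrist_force: [1.4, -1.1, -0.4]
opening: 0.686
[ 1.09689547  0.32188455 -2.51171057] [ 0.52212561 -0.34611469  0.20752935]
16552 [ 0.00429699 -0.00146937 -0.03224609] [0.05093932 0.05790325 0.00613559] [ 0.00578235 -0.00120062 -0.03320335]
```

View pics/w2.png

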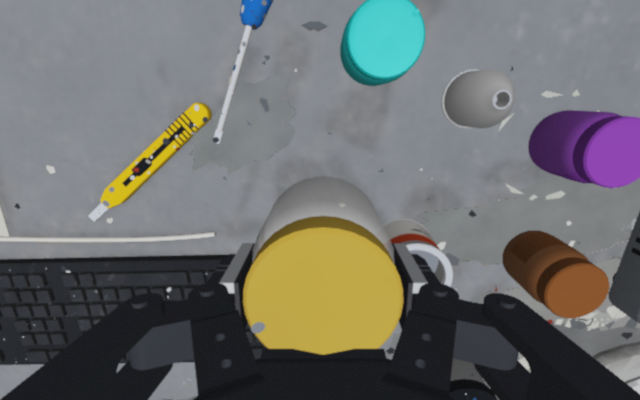

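The jar is held with its lid filling the lower centre of the wrist view at (323,290). Its bottom is about 45 mm ahead of the TCP. Next I'll work out the approach beside the seat.

```bash
python3 - <<'E'
from h import *
Rt=tool(-uz,-ux)
rel(S(0,-.14,.13),Rt); rel(S(0,-.0,.125),Rt)
E
```

```text
shift [ 29.8 288.  -11.8] rot [ 0.006 -0.423  0.077] rows>= 7.0
shift [ 17.1 427.5  -8.6] rot [ 0.006 -0.423  0.077] rows>= 10.3
```

```bash
python3 -m jog '[[[4,20,-2],[0,-0.05,0.01],0],[[8,50,-4],[0,-0.1,0.02],0],[[12,85,-6],[0,-0.16,0.03],0],[[16,120,-8],[0,-0.22,0.04],0],[[20,155,-10],[0.003,-0.28,0.05],0],[[24,190,-12],[0.005,-0.34,0.06],0],[[28,225,-12],[0.006,-0.4,0.07],0],[[30,260,-12],[0.006,-0.423,0.077],0],[[28,300,-12],[0.006,-0.423,0.077],0],[[24,340,-11],[0.006,-0.423,0.077],0],[[20,375,-9],[0.006,-0.423,0.077],0],[[18,400,-9],[0.006,-0.423,0.077],0],[[17,420,-9],[0.006,-0.423,0.077],0],[[17,427,-9],[0.006,-0.423,0.077],0],[[17,427,-9],[0.006,-0.423,0.077],0],[[17,427,-9],[0.006,-0.423,0.077],0]]'
python3 - <<'E'
from h import *
snap('scene','s3');snap('side','d3');snap('wrist','w3')
Rt=tool(-uz,-ux)
rel(S(0,0,.125),Rt); rel(S(0,-.0,.046),Rt)
a=cv2.imread('pics/s3.png')[130:290,340:520];b=cv2.imread('pics/d3.png')[90:250,310:490]
cv2.imwrite('pics/z3.png',cv2.resize(np.hstack([a,b]),None,fx=2.2,fy=2.2,interpolation=2))
E
```

```text
time_s: 5.17
eef_pos: [0.5061, 0.0815, 0.2109]
eef_rot: [0.216, 0.038, 0.976, -0.009]
wrist_force: [-0.3, 0.1, -2.4]
opening: 0.69
shift [0.1 1.3 0.1] rot [-0.001 -0.    -0.001] rows>= 0.0
shift [ 0.1  1.4 79.1] rot [-0.001 -0.    -0.001] rows>= 1.9
```

View pics/z3.png

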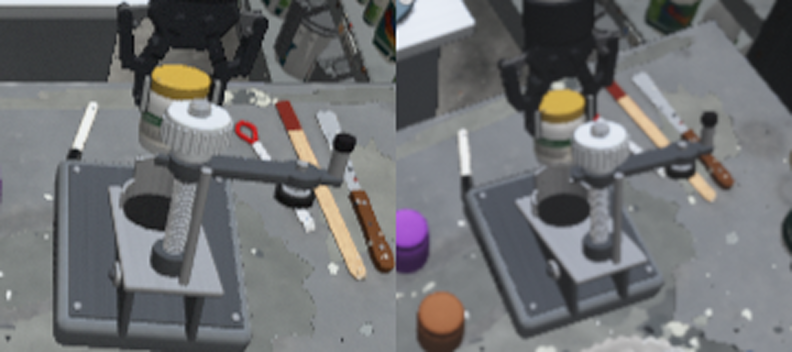

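View pics/w3.png

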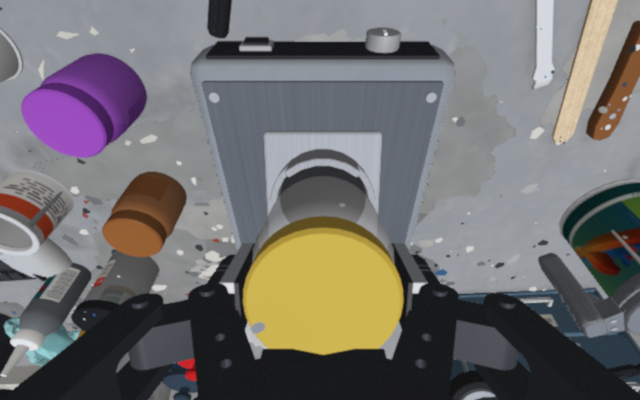

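The jar is centred over the plate in the wrist view: both at column 323, with the saddle rim at rows 150–170. I'll check the seat against the saddle rim seen from the wrist.

```bash
python3 - <<'E'
from h import *
P=pts('w3');p,d,T,K=load('w3'); L=np.stack([(P-seat)@ux,(P-seat)@uy,(P-seat)@uz],-1)
for v in range(140,200,4):
    print(v,[(L[v,u]*1000).round(0).astype(int).tolist() for u in (323,)],p[v,323], end=' | ')
# plate edges & surface
m=(L[...,0]<-.02)&(abs(L[...,2])<.01)&(d>0)&(abs(L[...,1])<.07)&(p.min(2)>120)
q=L[m];print('\nplate',m.sum(),np.median(q,0),q.min(0),q.max(0))
# saddle inner surface: cylinder fit
m=(abs(L[...,1])<.036)&(L[...,2]>.012)&(L[...,2]<.046)&(L[...,0]<-.005)&(L[...,0]>-.045)&(d>0)
q=L[m]; print('saddle',m.sum())
A=np.c_[2*q[:,:2],np.ones(len(q))]; s=np.linalg.lstsq(A,(q[:,:2]**2).sum(1),rcond=None)[0]; print('circle',s[:2],np.sqrt(s[2]+s[0]**2+s[1]**2))
for f in ['scene0','side0']:
    P=pts(f);p,d,T,K=load(f); L=np.stack([(P-seat)@ux,(P-seat)@uy,(P-seat)@uz],-1)
    m=(abs(L[...,1])<.036)&(L[...,2]>.01)&(L[...,2]<.042)&(L[...,0]<-.015)&(L[...,0]>-.05)&(d>0)
    q=L[m]; A=np.c_[2*q[:,:2],np.ones(len(q))]; s=np.linalg.lstsq(A,(q[:,:2]**2).sum(1),rcond=None)[0]; print(f,m.sum(),'circle',s[:2],np.sqrt(s[2]+s[0]**2+s[1]**2), q[:,0].min(), np.median(q[abs(q[:,1])<.01],0))
E
```

```text
140 [[-43, -1, 0]] [176 180 190] | 144 [[-40, -1, 1]] [175 180 190] | 148 [[-37, -1, 1]] [155 160 169] | 152 [[-36, -1, 18]] [73 74 76] | 156 [[-36, -1, 37]] [75 74 77] | 160 [[-35, -1, 48]] [164 168 176] | 164 [[-33, -1, 48]] [169 174 183] | 168 [[-21, -2, 3]] [42 43 46] | 172 [[-18, -2, 4]] [44 44 48] | 176 [[-15, -2, 2]] [69 68 70] | 180 [[-32, -1, 93]] [80 79 82] | 184 [[-33, -1, 103]] [81 80 80] | 188 [[-32, -1, 109]] [80 81 82] | 192 [[-32, -1, 116]] [83 83 83] | 196 [[-33, -1, 124]] [83 83 85] | 
plate 7310 [-0.08799412  0.00236845  0.00082186] [-0.12128602 -0.06997269 -0.00999754] [-0.02001428  0.06999197  0.00748655]
saddle 810
circle [-0.00182713 -0.00144649] 0.03458596511002861
scene0 200 circle [-0.00182035 -0.00257451] 0.029614492918626587 -0.03366464837441885 [-3.03203970e-02  8.86850459e-05  2.31919220e-02]
side0 163 circle [ 0.00330843 -0.00274508] 0.03388824091085002 -0.03308323787954144 [-0.02918621 -0.00026209  0.02626125]
```

Relative to the saddle, as the wrist camera sees it, the jar sits about 2.5 mm downhill. I'll shift 2.5 mm uphill (tool -x) and go down gently.

```bash
python3 -m jog '[[[-2.5,0.5,15],[0,0,0],0],[[-2.5,0.5,30],[0,0,0],0],[[-2.5,0.5,42],[0,0,0],0],[[-2.5,0.5,54],[0,0,0],0],[[-2.5,0.5,64],[0,0,0],0],[[-2.5,0.5,71],[0,0,0],0],[[-2.5,0.5,71],[0,0,0],0],[[-2.5,0.5,71],[0,0,0],0]]'
python3 - <<'E'
from h import *
pos,Rm,o=cur(); print(o['wrist_force'],o['torque'],[(pos-seat)@ux,(pos-seat)@uy,(pos-seat)@uz])
snap('wrist','w4')
E
```

```text
time_s: 5.98
eef_pos: [0.5388, 0.0774, 0.1478]
eef_rot: [0.216, 0.04, 0.976, -0.009]
wrist_force: [-0.5, 0.2, -2.6]
opening: 0.687
[-0.46011586  0.20213042 -2.56063081] [0.02441527 0.39802338 0.0278356 ] [np.float64(0.0023829735134624766), np.float64(-0.0015411238470039652), np.float64(0.053930140480512194)]
```

View pics/w4.png

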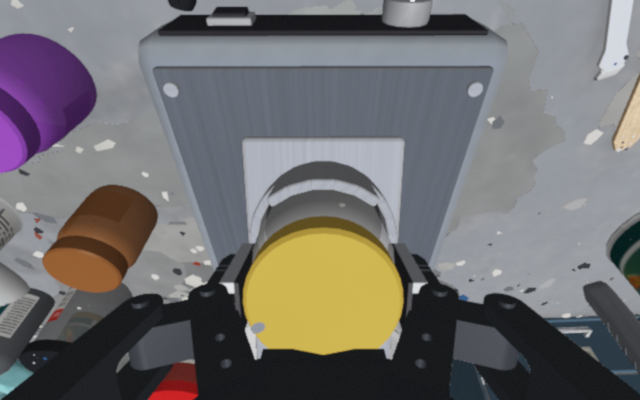

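The jar is inside the saddle: its rim arcs at rows 180–200, symmetric about column 324, and there is no contact force. I'll creep the last millimetres.

```bash
python3 -m jog '[[[0,0.5,3],[0,0,0],0],[[0,0.5,5],[0,0,0],0],[[0,0.5,6],[0,0,0],0],[[0,0.5,6],[0,0,0],0]]'; python3 -m jog '[[[0,0,1.5],[0,0,0],0],[[0,0,1.5],[0,0,0],0]]';  python3 -m jog '[[[0,0,1.5],[0,0,0],0],[[0,0,1.5],[0,0,0],0]]'
```

```text
time_s: 6.37
eef_pos: [0.5415, 0.0779, 0.1455]
eef_rot: [0.217, 0.04, 0.975, -0.009]
wrist_force: [-25.0, -2.6, 28.3]
opening: 0.685
time_s: 6.53
eef_pos: [0.5416, 0.0778, 0.1456]
eef_rot: [0.216, 0.039, 0.975, -0.01]
wrist_force: [-19.3, -1.6, 19.1]
opening: 0.686
time_s: 6.7
eef_pos: [0.5416, 0.0778, 0.1457]
eef_rot: [0.216, 0.039, 0.976, -0.01]
wrist_force: [-18.3, -2.3, 17.1]
opening: 0.685
```

Contact came at a TCP height of 51 mm. The grasp was made at 49.5 mm above the jar's foot, so the foot is on the mat. I'll ease off slightly, release and look.

```bash
python3 -m jog '[[[0,0,-0.5],[0,0,0],0],[[0,0,-0.5],[0,0,0],0.4],[[0,0,-0.5],[0,0,0],0.8],[[0,0,-0.5],[0,0,0],1],[[0,0,-0.5],[0,0,0],1],[[0,0,-0.5],[0,0,0],1],[[0,0,-0.5],[0,0,0],1]]'
python3 - <<'E'
from h import *
snap('wrist','w5');snap('side','d5')
pos,Rm,o=cur(); print(o['wrist_force'],o['torque'],[(pos-seat)@ux,(pos-seat)@uy,(pos-seat)@uz])
b=cv2.imread('pics/d5.png')[90:250,310:490]
cv2.imwrite('pics/z5.png',np.hstack([cv2.resize(b,(450,400),interpolation=2),cv2.imread('pics/w5.png')[:,150:500]]))
E
```

```text
time_s: 7.28
eef_pos: [0.5416, 0.0778, 0.1462]
eef_rot: [0.216, 0.039, 0.975, -0.01]
wrist_force: [0.8, -0.4, -0.5]
opening: 1.001
[-0.01904388  0.63800394 -0.81942619] [-0.00291677  0.16983305  0.00385172] [np.float64(0.00412397989969669), np.float64(-0.0009275551102751325), np.float64(0.05130661908048071)]
```

View pics/z5.png

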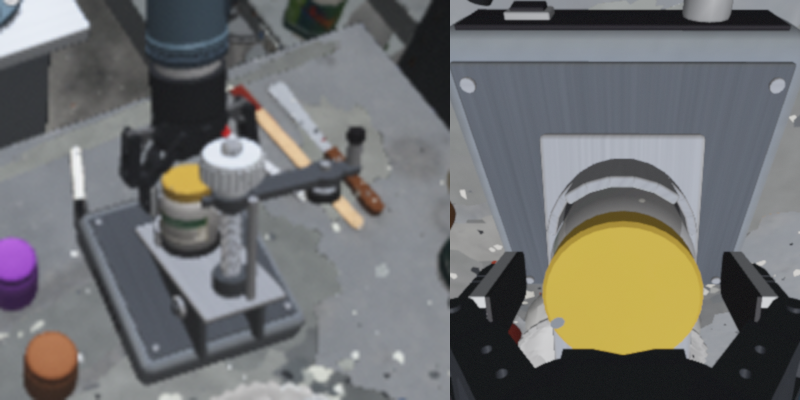

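The jar stays standing in the seat, and the fingers are open and clear on both sides. I'll retreat along the axis and check the lid's tilt and centre.

```bash
python3 -m jog '[[[0,0,-20],[0,0,0],1],[[0,0,-50],[0,0,0],1],[[0,0,-85],[0,0,0],1],[[0,0,-110],[0,0,0],1],[[0,0,-110],[0,0,0],1]]'
cat > lid.py <<'E'
from h import *
import sys
for f in sys.argv[1:]:
    P=pts(f);p,d,T,K=load(f);h=cv2.cvtColor(p,cv2.COLOR_RGB2HSV); L=np.stack([(P-seat)@ux,(P-seat)@uy,(P-seat)@uz],-1)
    m=((h[...,0]>15)&(h[...,0]<32)&(h[...,1]>110)&(h[...,2]>80)&(d>0)&(np.linalg.norm(P-seat,axis=-1)<.12)&(L[...,2]>.072))
    q=L[m]; z=np.median(q[:,2]); q=q[abs(q[:,2]-z)<.006]; c=q.mean(0); n=np.linalg.svd(q-c)[2][2]; n*=np.sign(n[2]); print(f,len(q),'n',n.round(3),'centre',((q.min(0)+q.max(0))/2).round(4),'ext',np.ptp(q,axis=0).round(4),'z',z.round(4))
E
python3 - <<'E'
from h import *
snap('wrist','w6');snap('side','d6');snap('scene','s6')
E
python3 lid.py w6 d6 s6
```

```text
time_s: 7.8
eef_pos: [0.4967, 0.0821, 0.2517]
eef_rot: [0.221, 0.039, 0.975, -0.01]
wrist_force: [1.3, 0.0, 0.4]
opening: 0.999
w6 5031 n [-0.007  0.001  1.   ] centre [ 0.0011 -0.0016  0.0785] ext [0.0554 0.0552 0.0084] z 0.0801
d6 182 n [ 0.033 -0.002  0.999] centre [ 0.0053 -0.0066  0.0761] ext [0.0557 0.0475 0.0081] z 0.0777
s6 106 n [ 0.021 -0.039  0.999] centre [ 0.0008 -0.0138  0.0752] ext [0.0493 0.0285 0.0057] z 0.0764
```

View pics/w6.png

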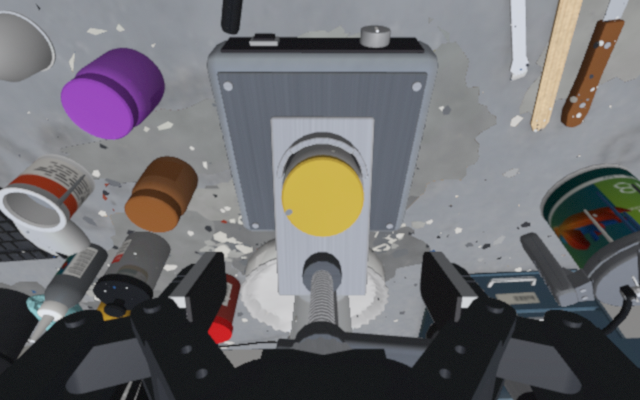

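```bash
python3 - <<'E'
from h import *
P=pts('w6');p,d,T,K=load('w6'); L=np.stack([(P-seat)@ux,(P-seat)@uy,(P-seat)@uz],-1)
for v in list(range(128,164,2))+list(range(236,330,6)):
    print(v,(L[v,323]*1000).round(0).astype(int).tolist(),p[v,323].tolist(), end=' | ')
m=(L[...,2]>.040)&(L[...,2]<.056)&(d>0)&(np.hypot(L[...,0],L[...,1])<.05)&(L[...,0]<-.022)
q=L[m]; A=np.c_[2*q[:,:2],np.ones(len(q))]; s=np.linalg.lstsq(A,(q[:,:2]**2).sum(1),rcond=None)[0]; print('\nrim',m.sum(),s[:2],np.sqrt(s[2]+s[0]**2+s[1]**2))
cv2.imwrite('pics/z6.png',cv2.resize(cv2.imread('pics/w6.png')[110:330,255:395],None,fx=2.7,fy=2.7,interpolation=2))
E
```

```text
128 [-39, -1, 0] [173, 178, 188] | 130 [-37, -1, 0] [170, 176, 185] | 132 [-36, -1, 3] [110, 114, 119] | 134 [-36, -1, 21] [73, 73, 75] | 136 [-36, -1, 37] [77, 78, 79] | 138 [-36, -1, 48] [146, 149, 156] | 140 [-34, -1, 48] [166, 171, 181] | 142 [-33, -1, 48] [168, 173, 182] | 144 [-31, -1, 48] [114, 116, 120] | 146 [-29, -1, 40] [79, 79, 80] | 148 [-29, -1, 52] [82, 81, 83] | 150 [-28, -1, 57] [92, 91, 92] | 152 [-27, -1, 58] [102, 100, 102] | 154 [-26, -1, 63] [103, 98, 88] | 156 [-27, -1, 75] [103, 86, 37] | 158 [-26, -1, 79] [167, 142, 59] | 160 [-25, -1, 82] [195, 170, 76] | 162 [-24, -1, 81] [203, 179, 80] | 236 [30, -1, 80] [194, 179, 131] | 242 [70, -1, 1] [172, 177, 187] | 248 [76, -1, 0] [173, 178, 187] | 254 [79, -1, 8] [38, 39, 42] | 260 [79, -1, 20] [47, 50, 53] | 266 [84, -1, 22] [96, 101, 112] | 272 [89, -1, 25] [126, 127, 130] | 278 [88, -1, 37] [124, 125, 127] | 284 [88, -1, 47] [134, 135, 138] | 290 [88, -1, 56] [122, 123, 125] | 296 [89, -1, 64] [119, 119, 122] | 302 [88, -1, 73] [116, 116, 120] | 308 [88, -1, 80] [116, 116, 119] | 314 [89, -1, 86] [124, 125, 128] | 320 [90, -1, 93] [123, 123, 126] | 326 [79, -1, 113] [41, 42, 44] | 
rim 658 [-0.01647339 -0.00161103] 0.01924880932819646
```

View pics/z6.png

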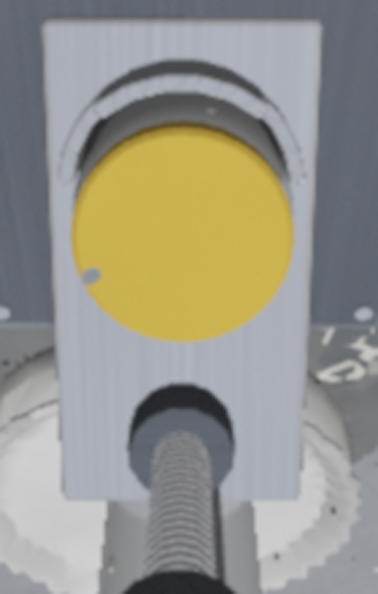

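The jar is centred in the saddle within about 1 mm, and the lid normal agrees with the clamp axis within 0.5°. From both fixed views the grip post is at about seat (0.111, 0.122, 0.147), with the arm at about 1.70 rad.

```bash
cat >> h.py <<'E'
def heading(t): # tool with z=-uz and x turned clockwise-from-above by t from -ux
    return tool(-uz,-ux)@R.from_rotvec([0,0,t]).as_matrix()
E
python3 - <<'E'
from h import *
print(get_obs()['q'])
rel(S(.03,.03,.225),heading(.5)); rel(S(.1108,.1224,.215),heading(1.70)); rel(S(.1108,.1224,.143),heading(1.70))
E
```

```text
[-0.06866301 -0.2683348   2.09744666 -0.00939685  0.87597667 -1.55519133]
shift [-26.1  30.5 -64. ] rot [-0.002  0.001  0.501] rows>= 4.0
shift [-107.   122.8  -54.2] rot [-0.002  0.002  1.701] rows>= 13.6
shift [-107.   123.    17.8] rot [-0.002  0.002  1.701] rows>= 13.6
```

```bash
python3 -m jog '[[[0,0,-35],[0,0,0.12],0.6],[[-26,30,-64],[0,0,0.24],0.6],[[-50,55,-64],[0,0,0.36],0.6],[[-80,90,-60],[0,0,0.6],0.6],[[-107,123,-54],[0,0,1.2],0.6],[[-107,123,-54],[0,0,1.7],0.6],[[-107,123,-54],[0,0,1.7],0.6],[[-107,123,-54],[0,0,1.7],0.6],[[-107,123,-54],[0,0,1.7],0.6],[[-107,123,-54],[0,0,1.7],0.6],[[-107,123,-54],[0,0,1.7],0.6],[[-107,123,-54],[0,0,1.7],0.6],[[-107,123,-54],[0,0,1.7],0.6],[[-107,123,-54],[0,0,1.7],0.6],[[-107,123,-54],[0,0,1.7],0.6],[[-107,123,-54],[0,0,1.7],0.6],[[-107,123,-54],[0,0,1.7],0.6]]'
python3 - <<'E'
from h import *
snap('wrist','w7')
rel(S(.1108,.1224,.143),heading(1.70)); pos,Rm,o=cur(); print(o['q'])
P=pts('w7');p,d,T,K=load('w7');L=np.stack([(P-seat)@ux,(P-seat)@uy,(P-seat)@uz],-1)
m=(d>0)&(abs(L[...,0]-.11)<.03)&(abs(L[...,1]-.122)<.03)&(L[...,2]>.125)&(L[...,2]<.17); q=L[m]; print(m.sum(),q.min(0),q.max(0),np.median(q,0))
m=m&(L[...,2]>.146); q=L[m]; print(m.sum(),(q.min(0)+q.max(0))/2,np.ptp(q,axis=0))
m=(d>0)&(np.hypot(L[...,0]-.095,L[...,1])<.045)&(L[...,2]>.15)&(L[...,2]<.19); q=L[m]; print('nut',m.sum(),np.median(q,0) if m.sum() else 0)
E
```

```text
time_s: 9.37
eef_pos: [0.5788, 0.1986, 0.3379]
eef_rot: [0.15, 0.758, 0.616, 0.155]
wrist_force: [-0.6, -0.6, -1.2]
opening: 0.599
shift [ 0.2  0.6 70.8] rot [-0.001  0.003  0.004] rows>= 1.7
[ 0.19629958 -0.04642423  1.71706991 -0.13572089  1.05523177  0.444453  ]
841 [0.10034704 0.09213916 0.12504148] [0.11806668 0.13038512 0.15751174] [0.10920873 0.12347476 0.15445144]
668 [0.10920686 0.12179745 0.15176158] [0.01771964 0.01717533 0.01150033]
nut 141 [0.09989946 0.026188   0.15215724]
```

View pics/w7.png

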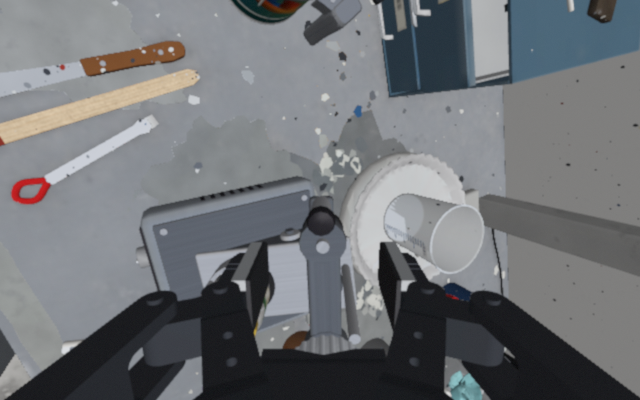

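The grip knob at (320,220) lies centred between the fingers, at seat (0.109, 0.122), which matches. I'll go down and pinch it.

```bash
python3 -m jog '[[[0,1,35],[0,0,0],0.6],[[0,1,60],[0,0,0],0.6],[[0,1,69],[0,0,0],0.6],[[0,1,69],[0,0,0],0.6],[[0,1,69],[0,0,0],0],[[0,1,69],[0,0,0],0],[[0,1,69],[0,0,0],0],[[0,1,69],[0,0,0],0],[[0,1,69],[0,0,0],0],[[0,1,69],[0,0,0],0],[[0,1,69],[0,0,0],0]]'
python3 - <<'E'
from h import *
pos,Rm,o=cur(); L=np.array([(pos-seat)@ux,(pos-seat)@uy,(pos-seat)@uz]);print(L,o['wrist_force'],o['opening'], o['q'][5])
th=np.arctan2(L[1],.095-L[0]);r=np.hypot(L[1],.095-L[0]); print('theta',th,'r',r)
Rinv=R.from_matrix(Rm)
for t in [1.6,1.5,1.4,1.3,1.2,1.1,1.0,.9,.8,.7,.6,.5,.4,.3,.2,.1,0,-.02]:
    tgt=S(.095-r*np.cos(t),r*np.sin(t),L[2]); Rg=heading(1.70-(th-t)) 
    s=Rm.T@(tgt-pos)*1000; print(t,s.round(0),(Rm.T@Rg).round(2)[1,0], -(th-t))
E
```

```text
time_s: 10.33
eef_pos: [0.6091, 0.1964, 0.2782]
eef_rot: [0.151, 0.757, 0.616, 0.156]
wrist_force: [-4.3, 0.3, 7.5]
opening: 0.183
[0.11240518 0.12268786 0.14658108] [-4.32526525  0.30822241  7.48741684] 0.18272078069070735 0.44542744728628386
theta 1.711721517517492 r 0.12391630696389806
1.6 [ -1. -14.  -0.] -0.11 -0.11172151751749193
1.5 [ -2. -26.  -0.] -0.21 -0.21172151751749202
1.4 [ -5. -38.  -0.] -0.3 -0.3117215175174921
1.3 [-10. -50.  -0.] -0.4 -0.411721517517492
1.2 [-15. -61.  -0.] -0.49 -0.5117215175174921
1.1 [-21. -72.  -0.] -0.57 -0.6117215175174919
1.0 [-29. -81.  -0.] -0.65 -0.711721517517492
0.9 [-37. -90.  -0.] -0.72 -0.811721517517492
0.8 [-46. -99.  -0.] -0.79 -0.911721517517492
0.7 [ -57. -106.   -0.] -0.85 -1.011721517517492
0.6 [ -67. -112.   -0.] -0.89 -1.1117215175174922
0.5 [ -79. -117.   -0.] -0.93 -1.211721517517492
0.4 [ -90. -121.   -0.] -0.97 -1.3117215175174919
0.3 [-102. -124.   -0.] -0.99 -1.411721517517492
0.2 [-115. -126.   -0.] -1.0 -1.511721517517492
0.1 [-127. -126.   -0.] -1.0 -1.611721517517492
0 [-139. -125.   -0.] -0.99 -1.711721517517492
-0.02 [-142. -125.    0.] -0.99 -1.731721517517492
```

Pinched, opening 0.18, and the radius from the stud reads 123.9 mm against the 124 stated. Now the swing, along the arc and turning with it.

```bash
python3 -m jog '[[[-1,-14,0],[0,0,-0.11],0],[[-2,-26,0],[0,0,-0.21],0],[[-5,-38,0],[0,0,-0.31],0],[[-10,-50,0],[0,0,-0.41],0],[[-15,-61,0],[0,0,-0.51],0],[[-21,-72,0],[0,0,-0.61],0],[[-29,-81,0],[0,0,-0.71],0],[[-37,-90,0],[0,0,-0.81],0],[[-46,-99,0],[0,0,-0.91],0],[[-57,-106,0],[0,0,-1.01],0],[[-67,-112,0],[0,0,-1.11],0],[[-79,-117,0],[0,0,-1.21],0],[[-90,-121,0],[0,0,-1.31],0],[[-102,-124,0],[0,0,-1.41],0],[[-115,-126,0],[0,0,-1.51],0],[[-127,-126,0],[0,0,-1.61],0],[[-127,-126,0],[0,0,-1.61],0],[[-127,-126,0],[0,0,-1.61],0]]'
python3 - <<'E'
from h import *
pos,Rm,o=cur(); L=np.array([(pos-seat)@ux,(pos-seat)@uy,(pos-seat)@uz]);print(L,o['wrist_force'],o['opening'], o['q'][5])
print('theta',np.arctan2(L[1],.095-L[0]),np.hypot(L[1],.095-L[0]))
snap('scene','s8'); b=cv2.imread('pics/s8.png')[120:290,340:520]; cv2.imwrite('pics/z8.png',cv2.resize(b,None,fx=3,fy=3,interpolation=2))
rel(S(.095-.124,0,L[2]),heading(0)); rel(S(.095-.124,-.003,L[2]),heading(0))
E
```

```text
time_s: 11.83
eef_pos: [0.4735, 0.0956, 0.2193]
eef_rot: [0.218, 0.082, 0.972, -0.001]
wrist_force: [3.2, -3.3, -2.3]
opening: 0.182
[-0.02770516  0.01129923  0.14686002] [ 3.17346637 -3.34803485 -2.32708971] 0.1818490345711014 -1.4173728931020848
theta 0.09182546714338664 0.12322430683416373
shift [  0.3 -11.8   0. ] rot [-0.003  0.003 -0.088] rows>= 0.7
shift [  0.  -14.7   0. ] rot [-0.003  0.003 -0.088] rows>= 0.7
```

View pics/z8.png

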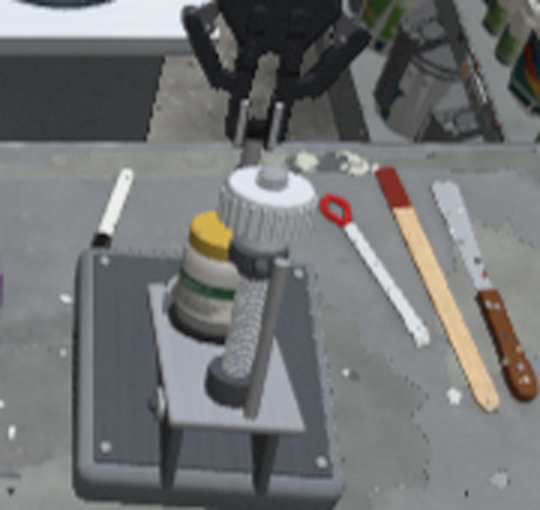

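The arm is now over the jar at about 0.09 rad and the jar is undisturbed. I'll push gently to the stop, watching the force.

```bash
python3 -m jog '[[[0,-6,0],[0,0,-0.045],0],[[0,-10,0],[0,0,-0.09],0],[[0,-11,0],[0,0,-0.09],0],[[0,-11,0],[0,0,-0.09],0]]'; python3 -m jog '[[[0,-2,0],[0,0,0],0],[[0,-2,0],[0,0,0],0]]'; python3 -m jog '[[[0,-2.5,0],[0,0,0],0],[[0,-2.5,0],[0,0,0],0]]';  python3 - <<'E'
from h import *
pos,Rm,o=cur(); L=np.array([(pos-seat)@ux,(pos-seat)@uy,(pos-seat)@uz]);print(L,o['wrist_force'],o['opening'])
E
```

```text
time_s: 12.22
eef_pos: [0.472, 0.085, 0.219]
eef_rot: [0.218, 0.039, 0.975, -0.01]
wrist_force: [3.6, -2.4, -4.5]
opening: 0.183
time_s: 12.38
eef_pos: [0.4719, 0.0833, 0.219]
eef_rot: [0.218, 0.039, 0.975, -0.01]
wrist_force: [3.5, -2.2, -3.9]
opening: 0.182
time_s: 12.55
eef_pos: [0.4718, 0.0823, 0.2191]
eef_rot: [0.218, 0.039, 0.975, -0.008]
wrist_force: [6.8, 8.3, -5.6]
opening: 0.181
[-0.02833912 -0.00200854  0.14694105] [ 6.75458492  8.34158012 -5.62481409] 0.1805103258065858
```

```bash
python3 -m jog '[[[0,-2,0],[0,0,0],0],[[0,-2,0],[0,0,0],0],[[0,-2,0],[0,0,0],0]]'; python3 -m jog '[[[0,-2,0],[0,0,0],0.15],[[0,-1,0],[0,0,0],0.3],[[0,1,0],[0,0,0],0.5],[[0,1,0],[0,0,0],0.6],[[0,1,0],[0,0,0],0.6]]';  python3 - <<'E'
from h import *
pos,Rm,o=cur(); L=np.array([(pos-seat)@ux,(pos-seat)@uy,(pos-seat)@uz]);print(L,o['wrist_force'],o['opening'],o['q'])
rel(L:=S(-.03,0,.23),heading(0))
E
```

```text
time_s: 12.8
eef_pos: [0.4718, 0.0823, 0.2191]
eef_rot: [0.219, 0.039, 0.975, -0.006]
wrist_force: [7.5, 9.5, -6.0]
opening: 0.185
time_s: 13.22
eef_pos: [0.4718, 0.0834, 0.2192]
eef_rot: [0.219, 0.039, 0.975, -0.006]
wrist_force: [0.3, -0.4, -0.9]
opening: 0.601
[-0.02833849 -0.00093424  0.14710791] [ 0.28162061 -0.37149431 -0.90733082] 0.6010954226501241 [-0.07531794 -0.30311641  2.18034566  0.00396752  0.82301208 -1.567991  ]
shift [  1.2   1.4 -82.9] rot [ 0.005  0.005 -0.001] rows>= 2.0
```

The arm is at its stop: it moved no further under 9.5 N. Before gripping the nut I'll check the stop rod's height against the fingertips' sweep.

```bash
python3 -m jog '[[[1,1,-30],[0,0,-0.06],0.7],[[1,1,-60],[0,0,-0.18],0.9],[[1,1,-83],[0,0,-0.3],1],[[1,1,-83],[0,0,-0.3],1],[[1,1,-83],[0,0,-0.3],1]]'
python3 - <<'E'
from h import *
snap('scene','s9');snap('side','d9');snap('wrist','w9')
for f,(u0,v0,u1,v1) in [('s9',(425,200,442,225)),('d9',(400,165,420,185))]:
    P=pts(f);p,d,T,K=load(f);L=np.stack([(P-seat)@ux,(P-seat)@uy,(P-seat)@uz],-1)
    m=np.zeros(d.shape,bool);m[v0:v1,u0:u1]=1; m&=(d>0)&(abs(L[...,0]-.11)<.05)&(abs(L[...,1])<.05)
    q=L[m]
    r=q[(q[:,2]>.02)&(q[:,2]<.14)&(q[:,0]>.105)]; print(f,len(r)); print((r[np.argsort(-r[:,2])][:12]*1000).round(0))
a=cv2.imread('pics/s9.png')[150:270,380:480];b=cv2.imread('pics/d9.png')[120:240,360:460]
cv2.imwrite('pics/z9.png',cv2.resize(np.hstack([a,b]),None,fx=4,fy=4,interpolation=2))
E
```

```text
time_s: 13.63
eef_pos: [0.4362, 0.0869, 0.2956]
eef_rot: [0.217, -0.106, 0.97, -0.039]
wrist_force: [0.1, 0.1, -0.7]
opening: 1.004
s9 239
[[128.  -1. 136.]
 [128.  -2. 136.]
 [128.  -4. 136.]
 [126.   7. 135.]
 [127.  -8. 135.]
 [126.   2. 135.]
 [125.   6. 135.]
 [127.  -6. 134.]
 [125.   4. 134.]
 [126.  -9. 134.]
 [123.  14. 134.]
 [123.  12. 134.]]
d9 214
[[124. -15. 139.]
 [128.  -7. 139.]
 [126. -19. 139.]
 [129. -10. 138.]
 [127.  -4. 138.]
 [126. -14. 138.]
 [128.  -2. 138.]
 [124. -15. 137.]
 [128.   1. 137.]
 [125. -11. 136.]
 [128.   3. 136.]
 [126.  -6. 136.]]
```

View pics/z9.png

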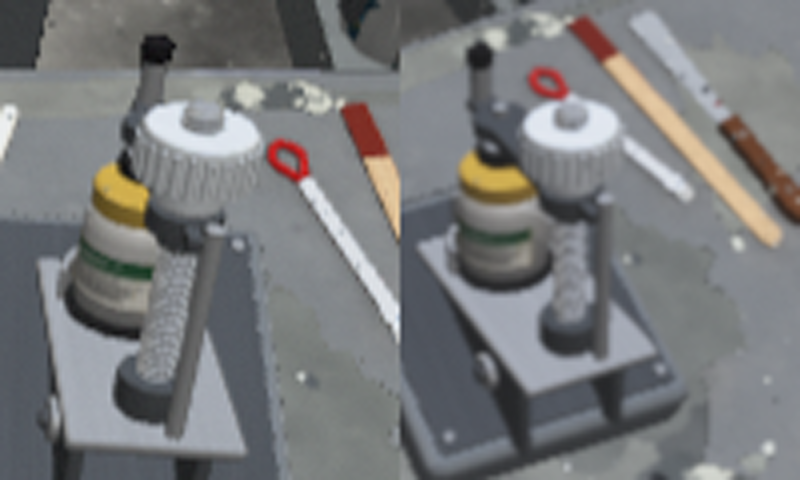

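View pics/w9.png

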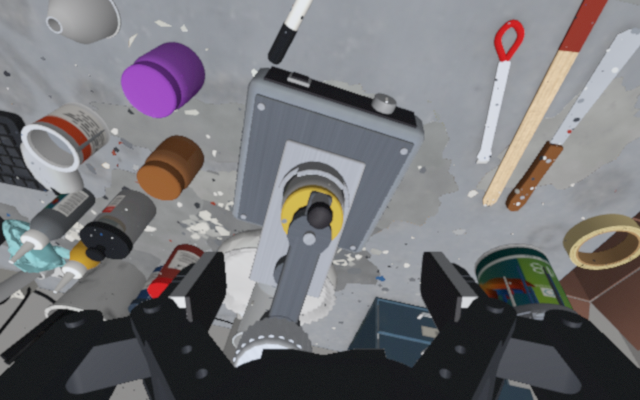

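The arm lies over the lid, with the knob at wrist (320,215). The rod's top is at scene (434,208) and side (411,169), so I'll read its height there.

```bash
python3 - <<'E'
from h import *
for f,(u,v) in [('s9',(434,208)),('d9',(410,169))]:
    P=pts(f);p,d,T,K=load(f);L=np.stack([(P-seat)@ux,(P-seat)@uy,(P-seat)@uz],-1)
    for dv in range(-4,13,2): print(f,v+dv,(L[v+dv,u-2:u+4]*1000).round(0).astype(int).tolist())
rel(S(.096,-.0015,.24),heading(-1.45)); rel(S(.096,-.0015,.1415),heading(-1.45)); print(get_obs()['q'])
E
```

```text
s9 204 [[108, 8, 117], [107, 10, 116], [108, 12, 117], [107, 14, 116], [-168, 95, -32], [-168, 98, -32]]
s9 206 [[114, 7, 115], [118, 8, 118], [113, 12, 115], [108, 15, 112], [-159, 93, -33], [-161, 97, -34]]
s9 208 [[128, 4, 119], [127, 6, 119], [125, 9, 117], [126, 10, 118], [-91, 75, -2], [-92, 78, -2]]
s9 210 [[128, 5, 114], [128, 7, 114], [126, 9, 114], [125, 11, 113], [-79, 73, -1], [-80, 75, -1]]
s9 212 [[126, 6, 109], [126, 8, 109], [126, 10, 109], [125, 12, 109], [-72, 72, -3], [-73, 74, -3]]
s9 214 [[126, 7, 105], [129, 8, 106], [127, 10, 106], [-68, 69, -6], [-69, 72, -7], [-67, 73, -5]]
s9 216 [[127, 8, 101], [128, 9, 101], [127, 11, 101], [-62, 68, -9], [-62, 71, -8], [-61, 73, -7]]
s9 218 [[128, 8, 97], [128, 10, 97], [-57, 65, -11], [-56, 67, -10], [-57, 70, -11], [-57, 72, -11]]
s9 220 [[126, 9, 91], [124, 12, 90], [-51, 65, -13], [-51, 67, -13], [-51, 69, -13], [-51, 72, -13]]
d9 165 [[128, -2, 138], [128, 1, 137], [128, 3, 136], [-119, 146, -51], [-119, 149, -53], [-119, 153, -53]]
d9 167 [[115, 5, 122], [109, 11, 117], [-114, 139, -54], [-112, 142, -54], [-115, 147
[... 279 characters left out ...]
13], [127, 6, 112], [127, 9, 112], [-93, 139, -64]]
d9 175 [[129, -2, 111], [129, 0, 110], [125, 5, 105], [127, 7, 106], [127, 10, 105], [-88, 136, -68]]
d9 177 [[121, 2, 99], [126, 2, 101], [128, 4, 102], [129, 6, 102], [125, 10, 98], [-80, 132, -70]]
d9 179 [[120, 3, 92], [125, 3, 95], [126, 5, 95], [126, 7, 94], [127, 9, 94], [-74, 129, -73]]
d9 181 [[119, 3, 85], [126, 2, 90], [128, 4, 91], [128, 6, 90], [126, 10, 87], [-67, 125, -74]]
shift [-120.9  -38.1  -10.6] rot [ 1.000e-03  6.000e-03 -1.153e+00] rows>= 9.2
shift [-120.5  -38.5   87.9] rot [ 1.000e-03  6.000e-03 -1.153e+00] rows>= 9.2
[-7.29703422e-02 -4.91297693e-01  2.15202614e+00  2.04629166e-03
  1.04160911e+00 -1.86259502e+00]
```

The rod's top is at seat z≈120 mm and about 30 mm from the stud axis, so I'll grip the nut high enough that the tips clear it after lowering. I'm moving above the nut and turning the wrist back for one long stroke.

```bash
python3 -m jog '[[[-10,-5,-15],[0,0,-0.12],1],[[-40,-13,-15],[0,0,-0.24],1],[[-70,-22,-14],[0,0,-0.36],1],[[-100,-32,-12],[0,0,-0.48],1],[[-121,-38,-11],[0,0,-0.6],1],[[-121,-38,-11],[0,0,-0.72],1],[[-121,-38,-11],[0,0,-0.84],1],[[-121,-38,-11],[0,0,-0.96],1],[[-121,-38,-11],[0,0,-1.08],1],[[-121,-38,-11],[0,0,-1.15],1],[[-121,-38,-11],[0,0,-1.15],1],[[-121,-38,-11],[0,0,-1.15],1]]'
cat > nut.py <<'E'
from h import *
import sys
f=sys.argv[1]
pos,Rm,o=cur(); print(o['q'])
P=pts(f);p,d,T,K=load(f);L=np.stack([(P-seat)@ux,(P-seat)@uy,(P-seat)@uz],-1)
g=p.mean(2)
m=(d>0)&(np.hypot(L[...,0]-.096,L[...,1])<.04)&(L[...,2]>.14)&(L[...,2]<.2)
h,e=np.histogram(L[m][:,2],bins=np.arange(.14,.2,.002)); print(dict(zip((e[:-1]*1000).round().astype(int).tolist(),h.tolist())))
w=m&(g>185); q=L[w]; z=np.median(q[:,2]); w=w&(abs(L[...,2]-z)<.004)
ys,xs=np.nonzero(w); q=L[w]; print('nut top z',z,w.sum(),'px',xs.mean(),ys.mean(),'centre',((q.min(0)+q.max(0))/2).round(4),'ext',np.ptp(q,axis=0).round(4))
s=m&(L[...,2]>z+.006); q=L[s]
if len(q)>10:
    zs=np.percentile(q[:,2],[50,80,95]); t=q[q[:,2]>np.percentile(q[:,2],90)-.003]; print('stud',len(q),zs,'top med',np.median(t[:,2]),t.mean(0),'protr',np.median(t[:,2])-z,'n',((np.median(t[:,2])-z)*1000-10)/1.91)
E
python3 - <<'E'
from h import *
snap('wrist','w10')
E
python3 nut.py w10
```

```text
time_s: 14.78
eef_pos: [0.5447, 0.077, 0.3547]
eef_rot: [0.158, -0.616, 0.758, -0.148]
wrist_force: [-0.3, -0.9, -0.3]
opening: 0.999
[-0.07736667 -0.23527787  1.8505318   0.00403579  1.08922925 -3.01433927]
{140: 30, 142: 35, 144: 32, 146: 44, 148: 35, 150: 49, 152: 47, 154: 42, 156: 157, 158: 257, 160: 1189, 162: 3164, 164: 63, 166: 18, 168: 70, 170: 217, 172: 397, 174: 22, 176: 0, 178: 0, 180: 0, 182: 0, 184: 0, 186: 0, 188: 0, 190: 0, 192: 0, 194: 0, 196: 0}
nut top z 0.16253153905829484 3851 px 319.4507920020774 211.00285640093483 centre [ 0.0981 -0.0029  0.1621] ext [0.0572 0.0576 0.007 ]
stud 703 [0.17238191 0.17334235 0.17385029] top med 0.17264584145665246 [ 0.09725064 -0.00236824  0.17256883] protr 0.010114302398357616 n 0.05984418762178832
```

View pics/w10.png

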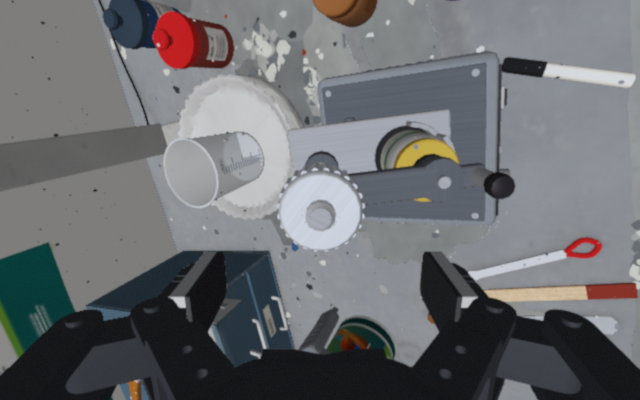

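```bash
python3 - <<'E'
from h import *
pos,Rm,o=cur()
for c in [(.0981,-.0029),(.0973,-.0024),(.096,-.0015)]:
    print((Rm.T@(S(*c,.1495)-pos)*1000).round(1))
print((Rm.T@(-uz)).round(4))
lidc=0
P=pts('w10');p,d,T,K=load('w10');L=np.stack([(P-seat)@ux,(P-seat)@uy,(P-seat)@uz],-1)
for (u,v) in [(445,183),(400,183),(418,150),(424,199),(440,150),(388,150)]: print((u,v),(L[v-1:v+2,u-1:u+2].mean((0,1))*1000).round(1))
E
```

```text
[ 1.5 -2.9 89.7]
[ 1.1 -2.  89.7]
[ 0.4 -0.6 89.8]
[4.9e-03 2.0e-04 1.0e+00]
(445, 183) [  2.5  -1.5 125.9]
(400, 183) [ 35.2  -4.2 120. ]
(418, 150) [  9.3 -21.1  79.9]
(424, 199) [ 8.3 21.7 88.6]
(440, 150) [ -9.9 -18.7  79.8]
(388, 150) [ 27.8 -17.5  37.4]
```

The nut top reads z=162.5, arm top 120 and lid 80, with about 11–12 mm of stud showing, so the nut starts near 1.0 rad. I'll go down and grip it.

```bash
python3 -m jog '[[[0.5,-1,35],[0,0,0],1],[[0.5,-1,65],[0,0,0],1],[[0.5,-1,82],[0,0,0],1],[[0.5,-1,90],[0,0,0],1],[[0.5,-1,90],[0,0,0],1],[[0.5,-1,90],[0,0,0],1],[[0.5,-1,90],[0,0,0],0],[[0.5,-1,90],[0,0,0],0],[[0.5,-1,90],[0,0,0],0],[[0.5,-1,90],[0,0,0],0],[[0.5,-1,90],[0,0,0],0],[[0.5,-1,90],[0,0,0],0]]'
python3 - <<'E'
from h import *
pos,Rm,o=cur(); print(o['wrist_force'],o['torque'],o['opening'],o['q'][5], [(pos-seat)@ux,(pos-seat)@uy,(pos-seat)@uz])
E
```

```text
time_s: 15.83
eef_pos: [0.5834, 0.0739, 0.276]
eef_rot: [0.159, -0.616, 0.757, -0.149]
wrist_force: [-7.6, -0.4, 6.9]
opening: 0.66
[-7.63134302 -0.39082123  6.89415696] [-0.00234635  0.7776933  -0.07451318] 0.6601892358315926 -3.015800786785373 [np.float64(0.0972067193250115), np.float64(-0.0015012258059961573), np.float64(0.15121247982361427)]
```

```bash
python3 -m jog '[[[0,0,0.2],[0,0,0.1],0],[[0,0,0.4],[0,0,0.2],0],[[0,0,0.6],[0,0,0.3],0],[[0,0,0.8],[0,0,0.4],0],[[0,0,1.0],[0,0,0.5],0],[[0,0,1.1],[0,0,0.6],0],[[0,0,1.3],[0,0,0.7],0],[[0,0,1.5],[0,0,0.8],0],[[0,0,1.7],[0,0,0.9],0],[[0,0,1.9],[0,0,1.0],0],[[0,0,2.1],[0,0,1.1],0],[[0,0,2.3],[0,0,1.2],0],[[0,0,2.5],[0,0,1.3],0],[[0,0,2.7],[0,0,1.4],0],[[0,0,2.9],[0,0,1.5],0],[[0,0,3.1],[0,0,1.6],0],[[0,0,3.2],[0,0,1.7],0],[[0,0,3.4],[0,0,1.8],0],[[0,0,3.6],[0,0,1.9],0],[[0,0,3.8],[0,0,2.0],0]]'
python3 - <<'E'
from h import *
pos,Rm,o=cur(); print(o['wrist_force'],Rm.T@o['torque'],Rm.T@o['wrist_force'],o['opening'],o['q'][5], [(pos-seat)@ux,(pos-seat)@uy,(pos-seat)@uz])
snap('side','d11');snap('scene','s11');snap('wrist','w11')
a=cv2.imread('pics/s11.png')[150:270,380:480];b=cv2.imread('pics/d11.png')[120:240,360:460]
cv2.imwrite('pics/z11.png',cv2.resize(np.hstack([a,b]),None,fx=4,fy=4,interpolation=2))
E
```

```text
time_s: 17.5
eef_pos: [0.5848, 0.0733, 0.2727]
eef_rot: [0.211, 0.307, 0.927, 0.053]
wrist_force: [3.4, 0.1, -3.1]
opening: 0.655
[ 3.43851612  0.11737303 -3.08693466] [ 1.3740035  -0.0712849  -0.15616731] [-1.3100764   1.26675341  4.24798432] 0.6554607549603201 -1.0109183567304103 [np.float64(0.09703906547115199), np.float64(-0.0019685445506762195), np.float64(0.14763787661186473)]
```

View pics/z11.png

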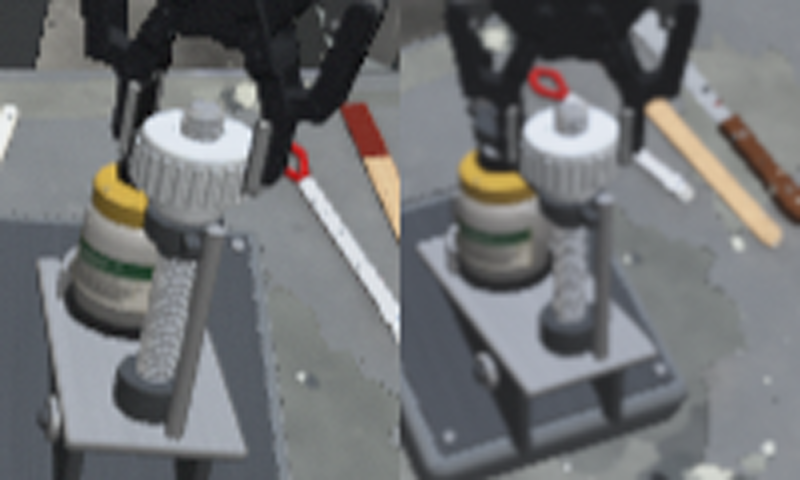

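View pics/w11.png

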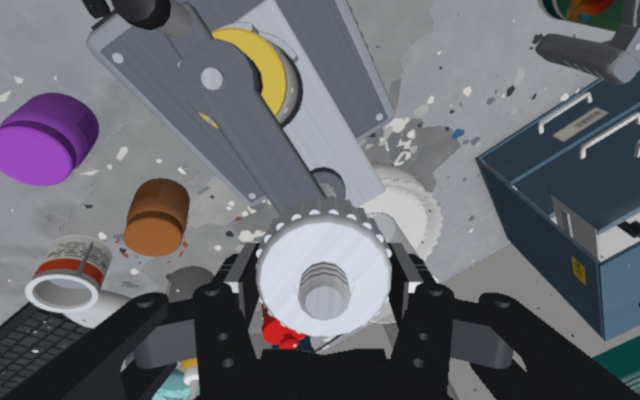

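The nut turns in the grip: the wrist shows -0.156 N·m about the axis, matching the stated 0.16. The stud protrudes more at (325,300). I'll measure protrusion and the arm-to-lid gap here.

```bash
cat > meas.py <<'E'
from h import *
import sys
f=sys.argv[1]
P=pts(f);p,d,T,K=load(f);L=np.stack([(P-seat)@ux,(P-seat)@uy,(P-seat)@uz],-1);g=p.mean(2)
r=np.hypot(L[...,0]-.098,L[...,1]+.002)
nt=(d>0)&(r<.024)&(r>.011)&(g>150)&(abs(L[...,2]-.158)<.012); zn=np.median(L[nt][:,2])
st=(d>0)&(r<.006)&(L[...,2]>zn+.006)&(L[...,2]<zn+.04); zs=np.median(L[st][:,2])
h=cv2.cvtColor(p,cv2.COLOR_RGB2HSV)
ld=((h[...,0]>15)&(h[...,0]<32)&(h[...,1]>110)&(h[...,2]>80)&(d>0)&(abs(L[...,2]-.08)<.006)&(np.hypot(L[...,0],L[...,1])<.027)); zl=np.median(L[ld][:,2])
ar=(d>0)&(abs(L[...,0]-.045)<.025)&(abs(L[...,1]+.002)<.010)&(abs(L[...,2]-.115)<.012)&(h[...,1]<90); za=np.median(L[ar][:,2])
print(f,'nut',zn.round(4),nt.sum(),'stud',zs.round(4),st.sum(),'lid',zl.round(4),ld.sum(),'arm',za.round(4),ar.sum(),'| protr',(zs-zn).round(4),'nut-lid',(zn-zl).round(4),'arm-lid',(za-zl).round(4))
b=st; print(np.percentile(L[b][:,2],[10,50,90]).round(4))
E
python3 meas.py w10; python3 meas.py w11
```

```text
w10 nut 0.1626 3004 stud 0.1732 270 lid 0.0801 689 arm 0.1196 1487 | protr 0.0106 nut-lid 0.0825 arm-lid 0.0395
[0.1723 0.1732 0.1738]
w11 nut 0.1588 6946 stud 0.1731 739 lid 0.0801 2030 arm 0.1158 4061 | protr 0.0143 nut-lid 0.0787 arm-lid 0.0357
[0.1724 0.1731 0.1738]
```

Two radians lowered the nut 3.8 mm as expected. Geometry puts the start near 0.7 and the nut now near 2.7, so touch should come after about 1.5 rad more. I'll turn 1.3 and then read in small steps.

```bash
python3 -m jog '[[[0,0,0.2],[0,0,0.1],0],[[0,0,0.4],[0,0,0.2],0],[[0,0,0.6],[0,0,0.3],0],[[0,0,0.8],[0,0,0.4],0],[[0,0,1.0],[0,0,0.5],0],[[0,0,1.1],[0,0,0.6],0],[[0,0,1.3],[0,0,0.7],0],[[0,0,1.5],[0,0,0.8],0],[[0,0,1.7],[0,0,0.9],0],[[0,0,1.9],[0,0,1.0],0],[[0,0,2.1],[0,0,1.1],0],[[0,0,2.3],[0,0,1.2],0],[[0,0,2.5],[0,0,1.3],0],[[0,0,2.5],[0,0,1.3],0]]'
cat > st.py <<'E'
from h import *
import sys
pos,Rm,o=cur(); print('tq',(Rm.T@o['torque']).round(3),'F',(Rm.T@o['wrist_force']).round(1),o['q'][5].round(3), ((pos-seat)@uz).round(4))
for n in ['wrist','side','scene']: snap(n,n[0]+sys.argv[1])
E
python3 st.py 12; python3 meas.py w12
```

```text
time_s: 18.82
eef_pos: [0.5856, 0.0733, 0.2703]
eef_rot: [0.136, 0.803, 0.554, 0.17]
wrist_force: [2.4, -1.1, -3.9]
opening: 0.657
tq [ 0.674 -0.308  0.136] F [-0.7  0.8  4.6] 0.283 0.1452
w12 nut 0.1563 6721 stud 0.1731 764 lid 0.0801 1463 arm 0.1133 1189 | protr 0.0168 nut-lid 0.0762 arm-lid 0.0332
[0.1724 0.1731 0.1738]
```

View pics/w12.png

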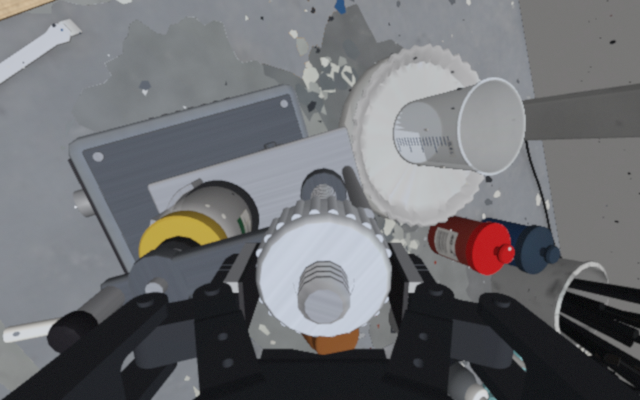

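```bash
python3 - <<'E'
import cv2
a=cv2.imread('pics/w12.png')[180:320,110:270]; cv2.imwrite('pics/z12.png',cv2.resize(a,None,fx=4.5,fy=4.2,interpolation=2))
E
```

```text
(no output)
```

View pics/z12.png

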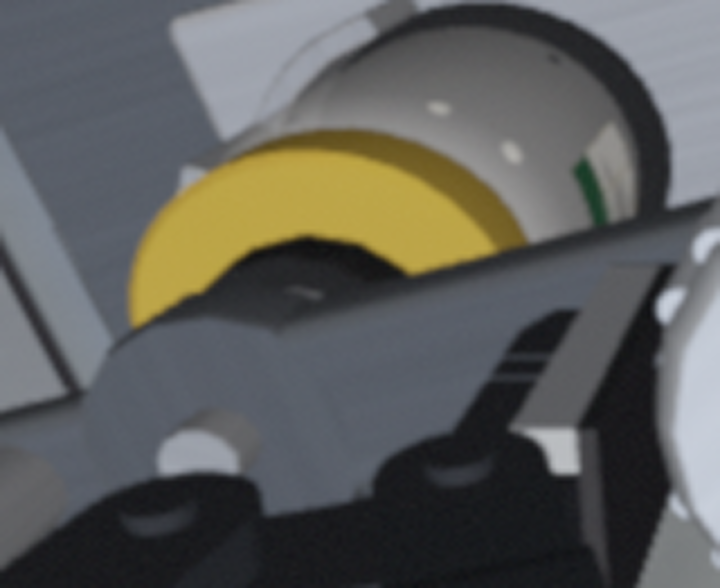

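The foot's pin head is visible on top of the arm at wrist (153,288). It should rise above the arm as the foot compresses, so it can indicate touch. Measuring it.

```bash
cat > pin.py <<'E'
from h import *
import sys
for f in sys.argv[1:]:
    P=pts(f);p,d,T,K=load(f);L=np.stack([(P-seat)@ux,(P-seat)@uy,(P-seat)@uz],-1)
    m=(d>0)&(np.hypot(L[...,0]-.003,L[...,1]+.0015)<.014)&(L[...,2]>.10)&(L[...,2]<.14)
    if m.sum()<20: print(f,'few',m.sum()); continue
    r=np.hypot(L[...,0]-.003,L[...,1]+.0015)
    arm=m&(r>.007); za=np.median(L[arm][:,2]); q=L[m&(L[...,2]>za+.003)]; 
    print(f,'arm',za.round(4),'pin n',len(q), np.percentile(q[:,2],[50,75,90]).round(4) if len(q) else '', 'rise',(np.percentile(q[:,2],75)-za).round(4) if len(q) else '', q.mean(0).round(4) if len(q) else '')
E
python3 pin.py w10 w11 w12
python3 -m jog '[[[0,0,0.2],[0,0,0.1],0],[[0,0,0.4],[0,0,0.2],0],[[0,0,0.6],[0,0,0.3],0],[[0,0,0.8],[0,0,0.4],0],[[0,0,1.0],[0,0,0.5],0],[[0,0,1.1],[0,0,0.6],0],[[0,0,1.1],[0,0,0.6],0]]'
python3 st.py 13; python3 meas.py w13; python3 pin.py w13
```

```text
w10 arm 0.1196 pin n 138 [0.1254 0.1258 0.1263] rise 0.0062 [ 0.0029 -0.002   0.1254]
w11 arm 0.1158 pin n 421 [0.1217 0.1221 0.1225] rise 0.0063 [ 0.0033 -0.0014  0.1216]
w12 arm 0.1133 pin n 214 [0.119  0.1195 0.1199] rise 0.0062 [ 0.0042 -0.0005  0.1188]
time_s: 19.55
eef_pos: [0.5861, 0.0733, 0.2694]
eef_rot: [0.08, 0.931, 0.294, 0.202]
wrist_force: [2.0, -1.4, -4.6]
opening: 0.654
tq [ 0.08  -0.318  0.18 ] F [-0.9  0.9  5. ] 0.878 0.1441
w13 nut 0.1552 6600 stud 0.1731 778 lid 0.0803 40 arm 0.1122 560 | protr 0.018 nut-lid 0.0749 arm-lid 0.0319
[0.1724 0.1731 0.1738]
w13 few 0
```

```bash
python3 -m jog '[[[0,0,0.2],[0,0,0.1],0],[[0,0,0.4],[0,0,0.2],0],[[0,0,0.6],[0,0,0.3],0],[[0,0,0.8],[0,0,0.4],0],[[0,0,1.0],[0,0,0.5],0],[[0,0,1.1],[0,0,0.6],0],[[0,0,1.3],[0,0,0.7],0],[[0,0,1.5],[0,0,0.8],0],[[0,0,1.7],[0,0,0.9],0],[[0,0,1.9],[0,0,1.0],0],[[0,0,2.1],[0,0,1.1],0],[[0,0,2.3],[0,0,1.2],0],[[0,0,2.5],[0,0,1.3],0],[[0,0,2.7],[0,0,1.4],0],[[0,0,2.7],[0,0,1.4],0]]'
python3 st.py 14; python3 meas.py w14
```

```text
time_s: 20.95
eef_pos: [0.5872, 0.0734, 0.267]
eef_rot: [-0.069, 0.902, -0.372, 0.206]
wrist_force: [2.2, -0.2, -2.9]
opening: 0.657
tq [-0.487 -0.253  0.141] F [ 0.6 -0.5  3.6] 2.274 0.1414
w14 nut 0.1526 6255 stud 0.1731 805 lid 0.0802 189 arm 0.1096 513 | protr 0.0205 nut-lid 0.0724 arm-lid 0.0294
[0.1724 0.1731 0.1737]
```

The total turn is 5.29 rad, confirmed by a 10.0 mm drop. I'll release, back off and look at the pin to judge foot compression.

```bash
python3 -m jog '[[[0,0,0],[0,0,0],0.3],[[0,0,0],[0,0,0],0.7],[[0,0,0],[0,0,0],1],[[0,0,0],[0,0,0],1],[[0,0,-20],[0,0,0],1],[[0,0,-50],[0,0,-0.12],1],[[0,0,-80],[0,0,-0.24],1],[[0,0,-80],[0,0,-0.36],1],[[0,0,-80],[0,0,-0.48],1],[[0,0,-80],[0,0,-0.6],1],[[0,0,-80],[0,0,-0.72],1],[[0,0,-80],[0,0,-0.84],1],[[0,0,-80],[0,0,-0.96],1],[[0,0,-80],[0,0,-1.08],1],[[0,0,-80],[0,0,-1.2],1],[[0,0,-80],[0,0,-1.32],1],[[0,0,-80],[0,0,-1.44],1],[[0,0,-80],[0,0,-1.5],1],[[0,0,-80],[0,0,-1.5],1]]'
python3 st.py 15; python3 meas.py w15; python3 pin.py w15
```

```text
time_s: 22.68
eef_pos: [0.5536, 0.0758, 0.3402]
eef_rot: [0.091, 0.913, 0.346, 0.198]
wrist_force: [-0.6, -0.0, -0.5]
opening: 1.002
tq [ 0.143 -0.13   0.017] F [-0.6 -0.5  0.2] 0.766 0.222
w15 nut 0.1526 2954 stud 0.1731 315 lid 0.0801 542 arm 0.1096 1024 | protr 0.0205 nut-lid 0.0725 arm-lid 0.0295
[0.1723 0.1731 0.1738]
w15 arm 0.1097 pin n 146 [0.1181 0.1186 0.119 ] rise 0.0089 [ 0.004  -0.0021  0.1175]
```

View pics/w15.png

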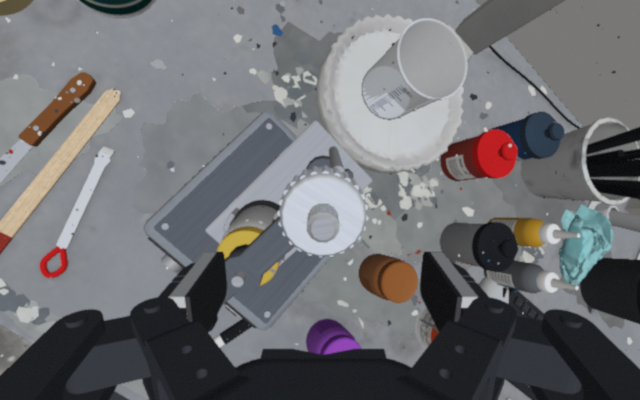

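The pin rose 2.65 mm (6.2 to 8.9), about 1.77 rad past touch; the angle count says 1.75–2.0. I'll re-grip and add 0.3 rad to reach a third of a turn.

```bash
python3 - <<'E'
from h import *
pos,Rm,o=cur(); print((Rm.T@(S(.097,-.0017,.1414)-pos)*1000).round(1),(Rm.T@(-uz)).round(4))
E
```

```text
[-0.2 -0.1 80.4] [-0.0052  0.0011  1.    ]
```

```bash
python3 -m jog '[[[0,0,30],[0,0,0],1],[[0,0,60],[0,0,0],1],[[0,0,75],[0,0,0],1],[[0,0,80],[0,0,0],1],[[0,0,80],[0,0,0],1],[[0,0,80],[0,0,0],0],[[0,0,80],[0,0,0],0],[[0,0,80],[0,0,0],0],[[0,0,80],[0,0,0],0],[[0,0,80],[0,0,0],0],[[0,0,80],[0,0,0],0]]'
python3 -m jog '[[[0,0,0.2],[0,0,0.1],0],[[0,0,0.4],[0,0,0.2],0],[[0,0,0.6],[0,0,0.3],0],[[0,0,0.6],[0,0,0.32],0],[[0,0,0.6],[0,0,0.32],0]]'
python3 -m jog '[[[0,0,0],[0,0,0],0.3],[[0,0,0],[0,0,0],0.7],[[0,0,0],[0,0,0],1],[[0,0,0],[0,0,0],1],[[0,0,-20],[0,0,0],1],[[0,0,-50],[0,0,-0.12],1],[[0,0,-80],[0,0,-0.24],1],[[0,0,-90],[0,0,-0.36],1],[[0,0,-90],[0,0,-0.48],1],[[0,0,-90],[0,0,-0.6],1],[[0,0,-90],[0,0,-0.72],1],[[0,0,-90],[0,0,-0.84],1],[[0,0,-90],[0,0,-0.84],1]]'
python3 st.py 16; python3 meas.py w16; python3 pin.py w16
```

```text
time_s: 23.75
eef_pos: [0.5873, 0.0741, 0.2697]
eef_rot: [0.091, 0.913, 0.344, 0.199]
wrist_force: [-6.7, 1.7, 5.2]
opening: 0.654
time_s: 24.17
eef_pos: [0.5875, 0.0738, 0.2694]
eef_rot: [0.058, 0.956, 0.195, 0.211]
wrist_force: [2.8, -0.9, -5.3]
opening: 0.656
time_s: 25.25
eef_pos: [0.5493, 0.0766, 0.3518]
eef_rot: [0.14, 0.792, 0.569, 0.169]
wrist_force: [-0.3, -0.9, 0.3]
opening: 0.999
tq [ 0.196 -0.101 -0.054] F [-0.9  0.1 -0.4] 0.245 0.2344
w16 nut 0.1521 2658 stud 0.1732 278 lid 0.0802 729 arm 0.1091 1229 | protr 0.0211 nut-lid 0.0719 arm-lid 0.0289
[0.1723 0.1732 0.174 ]
w16 arm 0.109 pin n 146 [0.1181 0.1186 0.119 ] rise 0.0096 [ 0.004  -0.0017  0.1174]
```

View pics/w16.png

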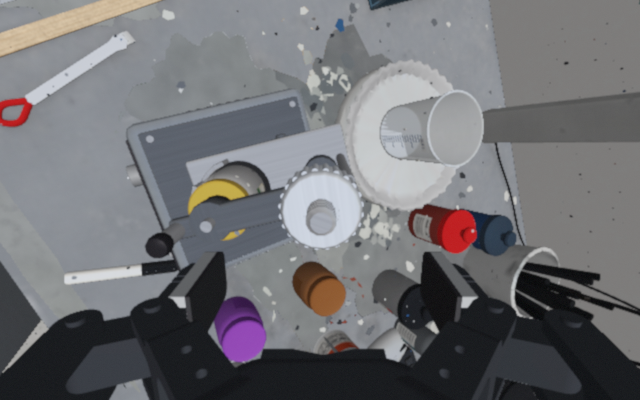

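View pics/s16.png

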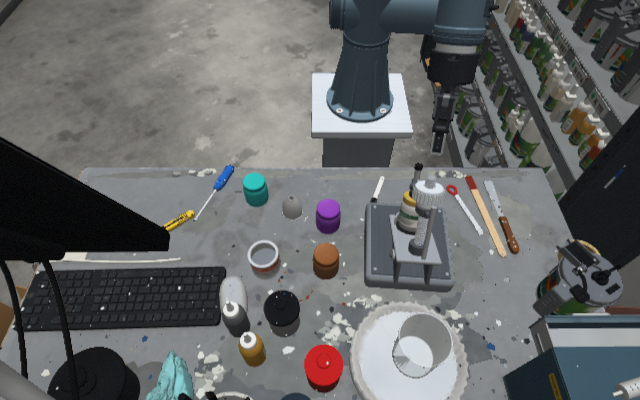

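The pin has risen 3.3 mm, about 2.2 rad past touch. Cup (292,206) and tin (263,255) stand where they did. Last checks: arm angle and jar tilt.

```bash
python3 lid.py w16 s16; python3 - <<'E'
from h import *
for f in ['w9','w16','s9','s16']:
    P=pts(f);p,d,T,K=load(f);L=np.stack([(P-seat)@ux,(P-seat)@uy,(P-seat)@uz],-1)
    m=(d>0)&(p.max(2)<60)&(np.hypot(L[...,0]+.028,L[...,1]+.001)<.03)&(L[...,2]>.12)&(L[...,2]<.165)
    q=L[m]; q=q[q[:,2]>np.percentile(q[:,2],95)-.012]; print(f,len(q),((q.min(0)+q.max(0))/2).round(4))
E
```

```text
w16 902 n [0.022 0.018 1.   ] centre [ 0.0024 -0.0012  0.0799] ext [0.0546 0.0558 0.0117] z 0.08
s16 79 n [ 0.054 -0.015  0.998] centre [ 0.0061 -0.0172  0.0762] ext [0.0512 0.0214 0.0083] z 0.0762
w9 230 [-0.0278 -0.0026  0.1508]
w16 495 [-0.0247 -0.0009  0.1403]
s9 52 [-0.0231 -0.0013  0.1468]
s16 52 [-0.025  -0.0015  0.1362]
```

```bash
python3 - <<'E'
from h import *
print(get_obs()['wrist_force']); print(hand_in())
E
```

```text
[-0.99455677 -0.62633706  0.13337359]
the job is handed in; nothing more can be done
None
```

I finished the job and handed it in at about 25 s of the 72 s allowed, with the gripper open and clear of everything. No verdict was reported.

- **Jar:** It stands upright in the leaning seat. After seating, its lid was square to the clamp axis within 0.5° and centred within about 1 mm. The last look, with the arm covering part of the lid, read 1.6° from the wrist camera. The scene camera read about 3°, but from only 79 pixels, so I gave that little weight.
- **Clamp arm:** I swung it to its stop, where it moved no further under about 9 N. The knob had not moved sideways in the scene view after tightening. The wrist view differed by about 2 mm, within its error.
- **Nut:** I turned it about 5.6 rad clockwise in two grips. The pin on top of the foot rose 3.3 mm, which is about 2.2 rad (0.35 turn) past first touch and below the half-turn limit. Counting angle from the start, with the nut at roughly 0.7 to 1.0, gives about 2.1 to 2.4 rad. The stud's protrusion gave a lower start than the stated range allows, so I trusted the pin most.
- **Bystanders:** In the last scene picture the viscosity cup and the small tin stand where they were, and so do the jar look-alikes.

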